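Tip the milling balls out of the beaker and stand the beaker on the cork mat

TASK

Take the steel beaker out from under the overhanging shelf, tip it so that all three porcelain balls roll out into the black oval tray (do not touch the balls with the fingers), and then set the empty beaker down gently, upright, in the middle of the round cork mat; do not drop it onto the mat. Do not bump the shelf hard, and leave the glaze jar, the flask and the dropper bottle where they are.

Things in the scene. Friction and masses are not known exactly. Their poses are not given: they have to be found in the camera images.
- beaker: open round steel beaker, slightly flared: 85 mm high, outside 57 mm across at the base, 63 mm at 45 mm up, 68 mm at the rim; wall 4 mm, floor 5 mm, 0.16 kg. Origin at the centre of its underside, z along its axis to the mouth. Starts upright on the shelf's foot plate under the board: take it with a tool tilted about 45 degrees from the open front. Balls roll out when tipped past about 95 degrees
- ball_a: glazed white porcelain milling ball, 22 mm across, 20 g; origin at its centre. Starts on the beaker's inner floor; rolls easily
- ball_b: glazed white porcelain milling ball, 22 mm across, 20 g; origin at its centre. Starts on the beaker's inner floor; rolls easily
- ball_c: glazed white porcelain milling ball, 22 mm across, 20 g; origin at its centre. Starts on the beaker's inner floor; rolls easily
- tray: black oval tray, loose, 0.6 kg, 182 mm along its x by 350 mm along its y, rim 27 mm high, inner floor 7 to 8 mm above the table; origin at the centre of its underside
- cork_mat: round cork mat fixed to the table, 100 mm across, 8 mm thick; origin at the centre of its underside; the beaker is to stand on its top
- shelf: fixed C-shaped bench shelf of aluminium sheet with a wooden top board, 160 mm wide along y, open at the sides and at the front, which faces its -x. Foot plate 4 mm thick, x -80 to +90 mm; back sheet at x +88 mm; board x -5 to +100 mm, underside 160 mm and top 172 mm above the table. Origin on the table, near where the beaker stands
- glaze_jar: bystander: small jar with a dark lid, 47 mm across, 61 mm high, loose on the table behind the tray; origin under its centre
- flask: bystander: small waisted flask with a round amber belly, 43 mm across, 68 mm high, loose on the table behind the tray; origin under its centre
- dropper: bystander: white dropper bottle, 31 mm across, 66 mm high, loose on the back of the shelf's top board; origin under its centre
There are look-alikes about, which are no part of the job. Leave any orange look-alike of the beaker alone. There is more than one size of the cork_mat; the one meant has the size given above.

How it is judged:
By the outcome, as a careful person would: the job done as asked, in the order asked, and still so for the second after the job is handed in, with the robot touching nothing.
It also fails if it takes over 51 s, if anything falls off the work surface, if the arm or the gripper's body presses on something with over 40 N, if the wrist force passes 120 N, or if a joint passes its speed limit or range.

ROBOT

A 6-joint arm with a two-finger parallel gripper is mounted at the origin on the work surface; the furniture and walls round the work are solid. World frame = base frame: x ahead of the robot, y to its left, z up, the work surface at z = 0. Lengths are in m, angles in rad, forces in N, time in s.
With the tool pointing down it reaches from about 0.35 to 0.85 m from the base axis. Payload 8.1 kg.
Tool frame: the origin (TCP) lies on the mounting face of the last link; the fingertips stand 186 mm ahead of it and the grasp point (between the pads) lies 167 mm ahead of it (grip_point_offset is the distance from the TCP to the grasp point, in m); z points along the fingers, y is the direction in which the jaws open and shut (so a half turn about z gives the same grasp; the last joint's range is limited). The gripper opens to 93 mm and grips with 3 to 60 N. Pads are 15 mm wide; open, the fingers measure 128 mm over their backs; the gripper's body (75 mm by 188 mm) begins 65 mm behind the grasp point.
Start: joints at [-1.225, 0.13, 1.488, -0, 1.523, -0.085], TCP at [0.251, -0.545, 0.405] pointing down, gripper open.
Joint ranges: [-2.96, 2.96], [-0.89, 2.26], [0.02, 2.5], [-1.34, 4.48], [0, 2.73], [-2.66, 2.66]. Speed limits (rad/s): [2.39, 2.39, 2.79, 3.14, 3.14, 3.14].

INTERFACE

Orientations are given as a rotation vector (axis times angle).
In Python, from plant import read_state, read_camera, close_job, grip_point_offset gives the robot as it stands.
- The arm moves only by the shell command python3 -m creep 'ROWS' [OPENING] [FORCE]. ROWS is JSON, a list of rows, each a list of 2 entries, a list of its own where there are three numbers: the shift along the tool's x, y, z in cm, then the turn, a rotation vector about the tool's x, y, z in degrees. In form: [[[tx, ty, tz], [rx, ry, rz]], ...]. A call has 1 to 12 rows; each row shifts and turns the commanded pose from where the row before left it, along the tool's axes as they then stand; what a row does not reach is not made up. A row lasts 1/12 s, in which the tool goes at most 41.7 mm and 7.16 degrees, less where a joint would pass 70% of its speed; a pose out of reach is approached as far as the arm can. A call is refused whole if a number of a shift passes 4.17 or a number of a turn 7.16, either way. A call with a gripper value outside its range is refused whole. OPENING is the opening in per cent of the stroke, from 0 (shut) to 100 (fully open), set as the call begins (- or left out, the last holds). The fingers move at their own pace and stop on an object; FORCE is the grip in N (left out, the last holds). Time passes only in rows, so rows that do not move let the fingers close. It gives the time, the measured TCP pose, the force and the opening at its end, in the units of the state.
- read_state(): the state, without advancing time (a new reading comes with each control period).
- read_camera(name): name is "scene" or "top" or "wrist"; returns a dict with "img" (480x640x3 uint8, red, green, blue), "K" (3x3 intrinsics, pixels), "T" (4x4, takes a point from camera to world coordinates). Camera axes: x right, y down, z forward; pixel columns grow to the right and rows downward; lengths in m; the calibration is good to about 2 mm. The wrist camera is an equidistant fisheye: a pixel r from the principal point sees the ray r / f radians off the axis. A picture is of the moment at which its call begins. There is no depth.
- close_job(): hands the job in, once; it reports no verdict.
The state is a dict: "t": time; "q": joint angles; "dq": joint speeds; "joint_torque": joint torques, N m; "tool_pos": TCP position; "orientation": TCP orientation; "force": force on the tool from outside, world axes, zero at the start; "wrist_torque": the same for the moment, N m; "opening": finger opening in m.
Only numpy, scipy, OpenCV 4.12 (cv2) and the standard library are available. Lean on these libraries where they do the work, as an engineer would, in place of code of your own. Each camera call takes 0.05 s, during which the arm holds its last target.

## Working session

There is one attempt and no reset: what is moved stays moved. The work goes in short steps, Python scripts to look and compute and a shell command to move; the robot and the scene stay as the last step left them, time stands still between calls to the robot, and variables do not carry over. Pictures are saved under pics/ and viewed, and the job is handed in when it is done.

```bash
ls; mkdir -p pics
python3 - <<'E'
from plant import *
import cv2
print(read_state(), grip_point_offset)
for n in ["scene","top","wrist"]:
    c=read_camera(n); cv2.imwrite(f"pics/{n}0.png",c["img"][:,:,::-1]); print(n,c["K"],c["T"])
E
```

```text
pics
{'t': 0.0, 'q': array([-1.22541449e+00,  1.31128872e-01,  1.48927280e+00,  1.19930251e-05,
        1.52301930e+00, -8.54308321e-02]), 'dq': array([ 9.74679925e-05,  2.02009899e-03, -3.37289594e-04,  1.56492112e-03,
       -1.59192350e-03, -1.48813647e-03]), 'joint_torque': array([ 1.36943231e-04, -5.59850693e+01, -4.91754878e+01,  7.69888703e-02,
        3.58266814e-02, -1.75392988e-04]), 'tool_pos': array([ 0.25049156, -0.5449521 ,  0.40371   ]), 'orientation': array([-3.06721692e+00, -6.71109083e-01,  3.53366438e-04]), 'force': array([ 0.62494023, -0.05505873, -0.35919603]), 'wrist_torque': array([-2.92429314e-03,  1.93891270e-02,  1.10247265e-05]), 'opening': 0.0930149870716066} 0.1673
scene [[560.9730299    0.         314.30111296]
 [  0.         560.9730299  239.20407775]
 [  0.           0.           1.        ]] [[-0.84426315 -0.39492673  0.36228803  0.13911074]
 [-0.53584148  0.63424383 -0.55732277  0.78160758]
 [-0.00967729 -0.66465603 -0.74708682  1.15366704]
 [ 0.          0.          0.          1.        ]]
top [[465.60418954   0.         322.74822001]
 [  0.         465.60418954 241.11243803]
 [  0.           0.           1.        ]] [[ 0.02096847 -0.99640454  0.0820872   0.49476341]
 [-0.99972291 -0.02177498 -0.00894209  0.04234521]
 [ 0.01069739 -0.08187695 -0.99658503  1.40766607]
 [ 0.          0.          0.          1.        ]]
wrist [[371.64829954   0.         321.55379288]
 [  0.         371.64829954 241.37976324]
 [  0.           0.           1.        ]] [[ 0.41828164 -0.87684715 -0.23702224  0.31675484]
 [-0.90831619 -0.40421229 -0.1075831  -0.51354283]
 [-0.00147337  0.26029117 -0.96552904  0.38400884]
 [ 0.          0.          0.          1.        ]]
```

View pics/scene0.png

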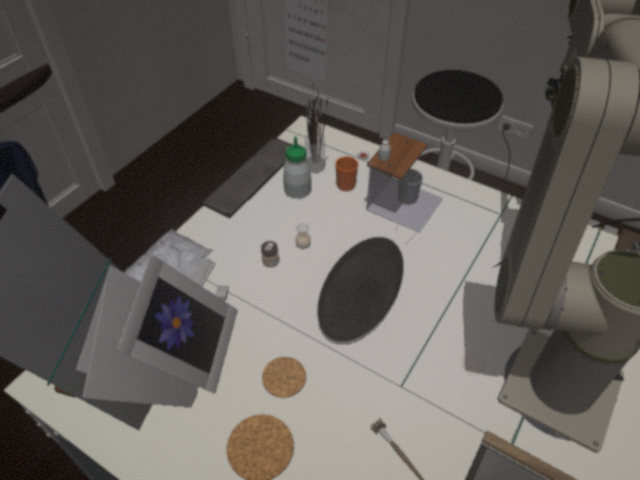

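View pics/top0.png

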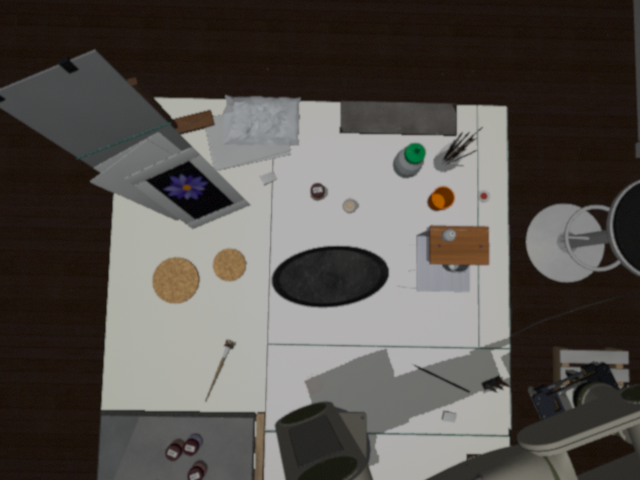

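View pics/wrist0.png

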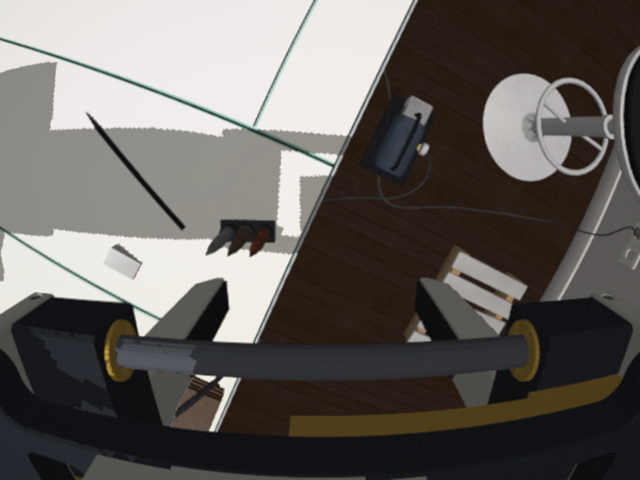

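The scene view shows the shelf with the grey beaker under its board near (411,186), the orange look-alike at (346,172), the tray at (362,288), and the mats at (285,377) and (260,447). The top view shows the mats at (229,264), about 33 px or 100 mm, and at (176,280), about 140 mm. I'll enlarge both views to read the positions.

Run:
```python
import cv2
a=cv2.imread("pics/scene0.png")[120:260,330:480]; cv2.imwrite("pics/s_shelf.png",cv2.resize(a,None,fx=5,fy=5,interpolation=cv2.INTER_CUBIC)[:600,:800]);print(a.shape)
b=cv2.imread("pics/top0.png")[170:320,390:520]; cv2.imwrite("pics/t_shelf.png",cv2.resize(b,None,fx=4,fy=4,interpolation=cv2.INTER_CUBIC))
b=cv2.imread("pics/top0.png")[160:320,200:400]; cv2.imwrite("pics/t_mat.png",cv2.resize(b,None,fx=4,fy=4,interpolation=cv2.INTER_CUBIC)[:600])
b=cv2.imread("pics/scene0.png")[210:410,230:430]; cv2.imwrite("pics/s_mat.png",cv2.resize(b,None,fx=3,fy=3,interpolation=cv2.INTER_CUBIC))
```

```text
(140, 150, 3)
```

View pics/s_shelf.png

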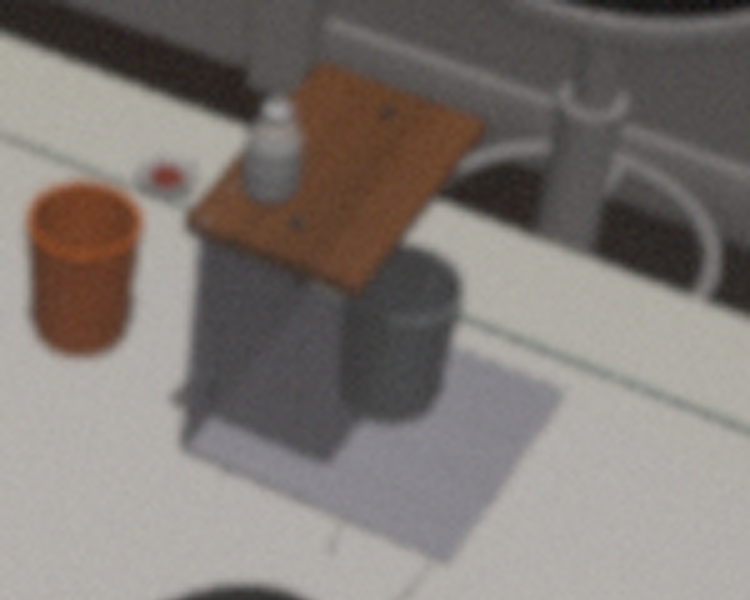

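View pics/t_shelf.png

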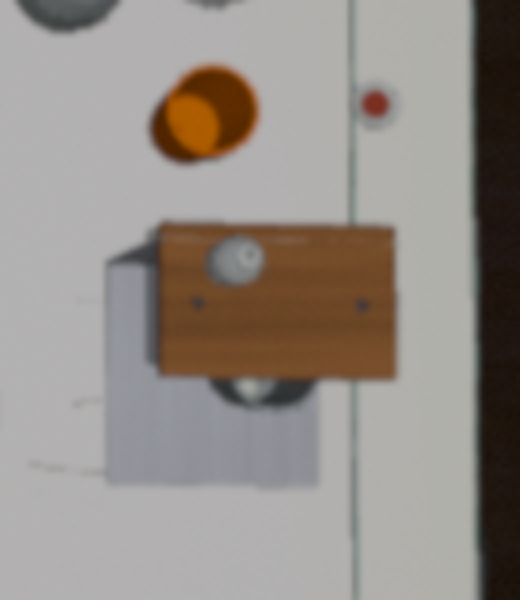

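View pics/t_mat.png

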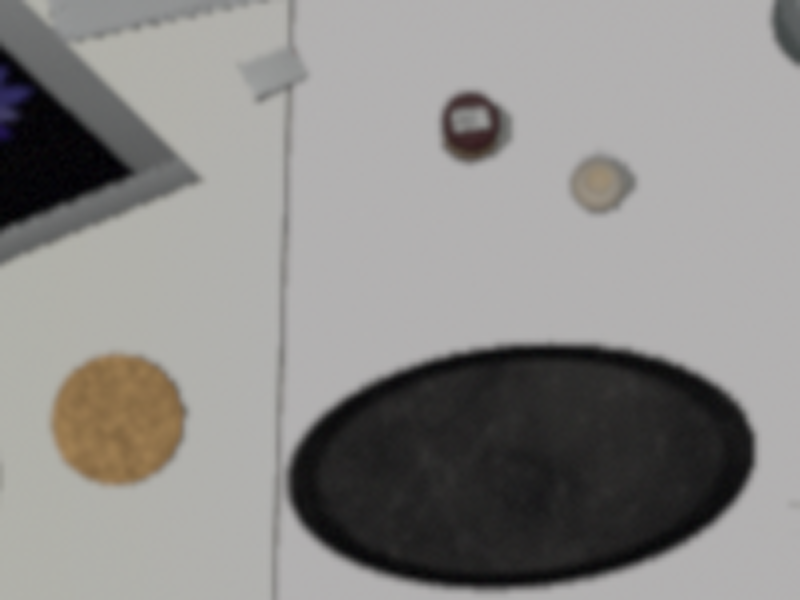

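View pics/s_mat.png

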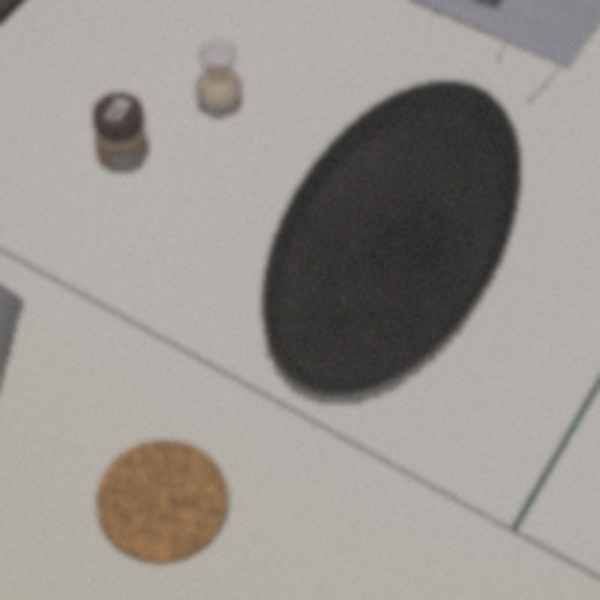

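```bash
cat > h.py <<'E'
import numpy as np, cv2
from plant import *
from scipy.spatial.transform import Rotation as R
from scipy.optimize import least_squares
def ray(c,uv,fish=False):
    K,T=c["K"],c["T"]; d=np.array([(uv[0]-K[0,2])/K[0,0],(uv[1]-K[1,2])/K[1,1],1.])
    if fish:
        r=np.hypot(d[0],d[1]); 
        d=np.array([d[0]/r*np.sin(r),d[1]/r*np.sin(r),np.cos(r)])
    d=T[:3,:3]@d; return T[:3,3],d/np.linalg.norm(d)
def plane(c,uv,z,fish=False):
    o,d=ray(c,uv,fish); return o+d*(z-o[2])/d[2]
def tri(*rs):
    A=0;b=0
    for o,d in rs:
        P=np.eye(3)-np.outer(d,d); A=A+P; b=b+P@o
    p=np.linalg.solve(A,b); return p,[np.linalg.norm(np.cross(p-o,d)) for o,d in rs]
def proj(c,p,fish=False):
    K,T=c["K"],c["T"]; p=np.atleast_2d(p); q=(p-T[:3,3])@T[:3,:3]
    if fish:
        r=np.hypot(q[:,0],q[:,1]); th=np.arctan2(r,q[:,2]); n=q[:,:2]/r[:,None]*th[:,None]
    else: n=q[:,:2]/q[:,2:]
    return n*[K[0,0],K[1,1]]+[K[0,2],K[1,2]]
def ring(x,y,z,r,n=60):
    t=np.linspace(0,2*np.pi,n); return np.c_[x+r*np.cos(t),y+r*np.sin(t),z+0*t]
E
python3 - <<'E'
from h import *
np.set_printoptions(precision=4,suppress=True)
# T,K captured: fetch again (static cameras)
s=read_camera("scene");t=read_camera("top")
def S(u,v): return (330+u/5,120+v/5)
def Tt(u,v): return (390+u/4,170+v/4)
def both(n,a,b): print(n,*tri(ray(s,a),ray(t,b)))
both("foot front-L(+y)",S(185,448),Tt(106,264)) 
both("foot front? ",S(445,560),Tt(105,485))
both("foot right",S(565,390),Tt(318,487))
for n,uv in [("c1",Tt(105,485)),("c2",Tt(318,487)),("c0",Tt(106,262))]: print(n,plane(t,uv,.004))
for n,uv in [("board fl",Tt(160,376)),("board fr",Tt(396,379)),("bl",Tt(160,222)),("br",Tt(396,228))]: print(n,plane(t,uv,.172))
both("board front +y",S(352,290),Tt(160,376)); both("board front -y",S(483,125),Tt(396,379)); both("board back +y",S(190,222),Tt(160,222))
M=lambda u,v:(200+u/4,160+v/4); N=lambda u,v:(230+u/3,210+v/3)
both("mat",N(163,501),M(118,418)); print(plane(t,M(118,418),.008))
for uv in [(52,418),(185,418),(118,352),(118,485)]: print(plane(t,M(*uv),.008))
for n,uv in [("trayL",(290,478)),("trayR",(754,450)),("trayT",(560,345)),("trayB",(480,587)),("ctr",(522,465))]: print(n,plane(t,M(*uv),.027))
both("tray ctr",N(392,242),M(522,465))
for n,uv in [("jar",(470,125)),("flask",(600,183))]: print(n,plane(t,M(*uv),.06))
E
```

```text
foot front-L(+y) [ 0.6317 -0.2556 -0.0002] [np.float64(0.000959274545980449), np.float64(0.0009592745459802625)]
foot front?  [ 0.4656 -0.2549  0.0007] [np.float64(0.000285164894631652), np.float64(0.00028516489463165193)]
foot right [ 0.4661 -0.4174 -0.0024] [np.float64(0.001040910204565111), np.float64(0.0010409102045652971)]
c1 [ 0.4654 -0.2543  0.004 ]
c2 [ 0.4672 -0.4149  0.004 ]
c0 [ 0.6337 -0.2543  0.004 ]
board fl [ 0.5417 -0.2551  0.172 ]
board fr [ 0.5431 -0.4126  0.172 ]
bl [ 0.6447 -0.2549  0.172 ]
br [ 0.6442 -0.4134  0.172 ]
board front +y [ 0.5426 -0.257   0.1633] [np.float64(0.0006021856573025812), np.float64(0.000602185657302681)]
board front -y [ 0.5429 -0.416   0.1635] [np.float64(0.0005841990575338996), np.float64(0.0005841990575338697)]
board back +y [ 0.6433 -0.2581  0.1636] [np.float64(0.0027234094234856905), np.float64(0.0027234094234854884)]
mat [ 0.5333  0.309  -0.0001] [np.float64(0.0006362313697164131), np.float64(0.0006362313697163006)]
[0.5336 0.3078 0.008 ]
[0.5326 0.3571 0.008 ]
[0.5347 0.2577 0.008 ]
[0.5832 0.3096 0.008 ]
[0.4836 0.3059 0.008 ]
trayL [0.4916 0.1759 0.027 ]
trayR [ 0.5194 -0.1668  0.027 ]
trayT [ 0.5943 -0.0217  0.027 ]
trayB [0.4146 0.034  0.027 ]
ctr [0.5047 0.0048 0.027 ]
tray ctr [ 0.5053  0.0042 -0.0032] [np.float64(0.000389777640455257), np.float64(0.0003897776404554022)]
jar [0.752  0.0487 0.06  ]
flask [ 0.7113 -0.0473  0.06  ]
```

Run:
```python
from h import *
s=read_camera("scene");t=read_camera("top")
x,y=.548,-.335
S=cv2.resize(s["img"][:,:,::-1][120:260,330:480],None,fx=5,fy=5,interpolation=3); T=cv2.resize(t["img"][:,:,::-1][170:320,390:520],None,fx=4,fy=4,interpolation=3)
for (x,y,col) in [(.553,-.336,(0,255,0)),(.545,-.34,(0,0,255))]:
  for z,r in [(.004,.0285),(.089,.034)]:
    g=ring(x,y,z,r)
    a=((proj(s,g)-[330,120])*5+2).astype(int); b=((proj(t,g)-[390,170])*4+1.5).astype(int)
    cv2.polylines(S,[a],1,col,1);cv2.polylines(T,[b],1,col,1)
cv2.imwrite("pics/ov.png",np.hstack([S[:600,150:600][:600],np.vstack([T[200:520,100:400],np.zeros((280,300,3),np.uint8)])]))
```

```text
(no output)
```

View pics/ov.png

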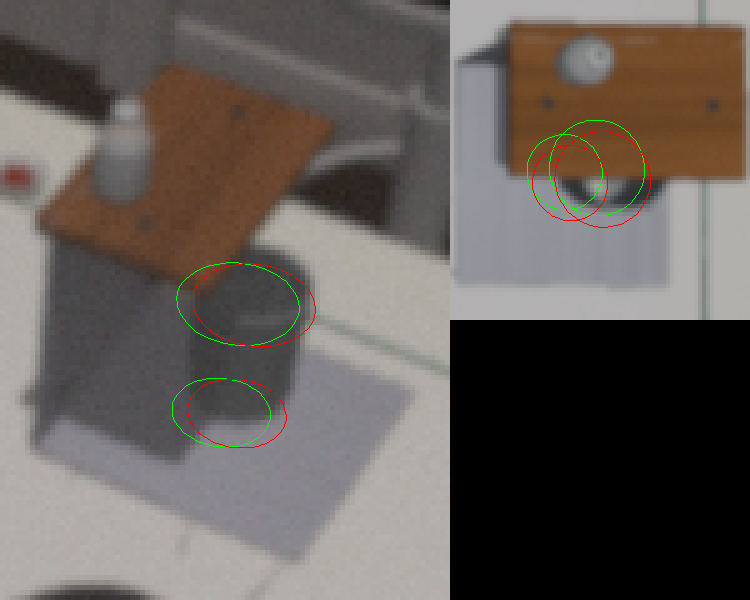

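Run:
```python
from h import *
s=read_camera("scene");t=read_camera("top")
S=cv2.resize(s["img"][:,:,::-1][120:260,330:480],None,fx=5,fy=5,interpolation=3); T=cv2.resize(t["img"][:,:,::-1][170:320,390:520],None,fx=4,fy=4,interpolation=3)
for (x,y,col) in [(.559,-.347,(0,255,0)),(.564,-.350,(0,0,255))]:
  for z,r in [(.004,.0285),(.089,.034)]:
    g=ring(x,y,z,r)
    a=((proj(s,g)-[330,120])*5+2).astype(int); b=((proj(t,g)-[390,170])*4+1.5).astype(int)
    cv2.polylines(S,[a],1,col,1);cv2.polylines(T,[b],1,col,1)
S2=cv2.convertScaleAbs(S,alpha=1.6);T2=cv2.convertScaleAbs(cv2.resize(T[320:440,160:360],None,fx=1.75,fy=1.75),alpha=2)
o=np.zeros((600,800,3),np.uint8);o[:400,:430]=S2[200:600,150:580];o[:T2.shape[0],440:440+T2.shape[1]]=T2
cv2.imwrite("pics/ov2.png",o)
```

```text
(no output)
```

View pics/ov2.png

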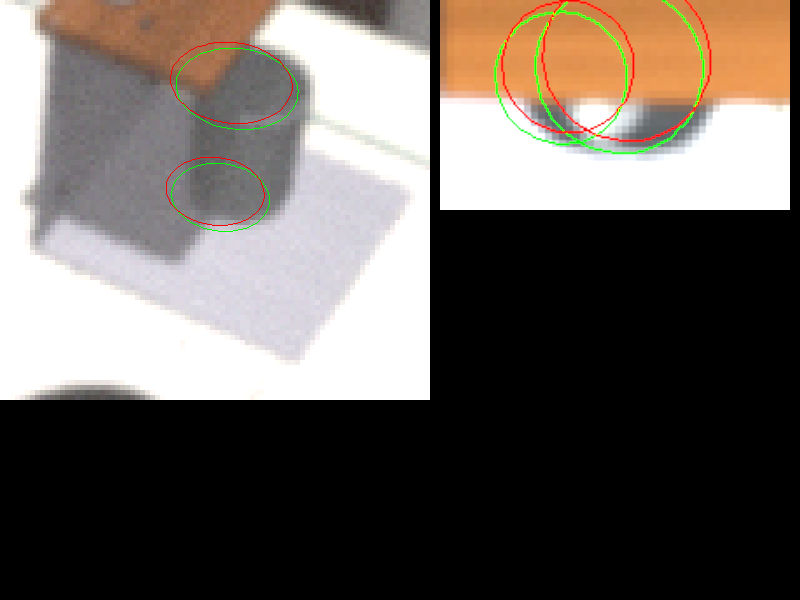

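```bash
cat >> h.py <<'E'
G=grip_point_offset
def Rot(head_deg,pitch_deg,roll_deg=0):
    """tool z heading az, pitched below horizontal; roll 0: y to the right of heading (horizontal), x up-forward; roll about tool z"""
    h=np.radians(head_deg);a=np.radians(pitch_deg)
    z=np.array([np.cos(h)*np.cos(a),np.sin(h)*np.cos(a),-np.sin(a)])
    y=np.array([np.sin(h),-np.cos(h),0]); x=np.cross(y,z)
    return R.from_matrix(np.c_[x,y,z])*R.from_rotvec([0,0,np.radians(roll_deg)])
def plan(gp,Rt,n=None,start=None):
    """gp: desired grasp point; returns constant row over n rows"""
    st=read_state()
    p0=np.array(st["tool_pos"]);R0=R.from_rotvec(st["orientation"])
    if start is not None: p0,R0=start
    p1=np.array(gp)-Rt.apply([0,0,G])
    w=(R0.inv()*Rt).as_rotvec()
    nmin=max(np.degrees(np.linalg.norm(w))/7.0,np.linalg.norm(p1-p0)/.038)
    if n is None: n=int(np.ceil(nmin))
    A=sum(R.from_rotvec(w/n*k).as_matrix() for k in range(n))
    t=np.linalg.solve(A,R0.inv().apply(p1-p0))*100/n
    print("n",n,"nmin %.1f"%nmin,"row",np.round(t,2).tolist(),np.round(np.degrees(w)/n,2).tolist())
    print("  path gp:")
    p,Rr=p0,R0
    for k in range(n):
        p=p+Rr.apply(t/100);Rr=Rr*R.from_rotvec(w/n)
        if k%max(1,n//5)==0 or k==n-1: print("   ",np.round(p+Rr.apply([0,0,G]),3),"tcp",np.round(p,3))
    return p,Rr
def where():
    st=read_state();r=R.from_rotvec(st["orientation"]);p=np.array(st["tool_pos"])
    m=r.as_matrix()
    print("t %.2f"%st["t"],"tcp",p.round(4),"gp",(p+m[:,2]*G).round(4),"z",m[:,2].round(3),"y",m[:,1].round(3),"q",np.round(st["q"],2),"F",np.round(st["force"],1),"op %.4f"%st["opening"])
E
python3 -c "
from h import *
where()
plan([.464,-.350,.145],Rot(0,45))"
```

```text
t 0.45 tcp [ 0.2506 -0.5452  0.4047] gp [ 0.2506 -0.5452  0.2374] z [-0.  0. -1.] y [ 0.418 -0.909 -0.   ] q [-1.23  0.13  1.49  0.    1.52 -0.09] F [0.4 0.4 0.3] op 0.0928
n 8 nmin 7.3 row [0.14, -0.27, 0.28] [-1.21, 5.54, 2.92]
  path gp:
    [ 0.267 -0.539  0.235] tcp [ 0.251 -0.542  0.402]
    [ 0.284 -0.534  0.235] tcp [ 0.251 -0.539  0.399]
    [ 0.301 -0.529  0.237] tcp [ 0.252 -0.536  0.397]
    [ 0.317 -0.526  0.24 ] tcp [ 0.254 -0.533  0.394]
    [ 0.334 -0.523  0.245] tcp [ 0.255 -0.53   0.392]
    [ 0.35  -0.521  0.251] tcp [ 0.257 -0.527  0.39 ]
    [ 0.366 -0.521  0.259] tcp [ 0.26  -0.524  0.388]
    [ 0.381 -0.521  0.269] tcp [ 0.262 -0.521  0.387]
```

```bash
sed -i 's/\*100\/n$/*100/' h.py; python3 -c "
from h import *
plan([.464,-.350,.145],Rot(0,45),10)"
```

```text
n 10 nmin 7.3 row [0.86, -1.76, 1.81] [-0.97, 4.43, 2.34]
  path gp:
    [ 0.264 -0.523  0.22 ] tcp [ 0.251 -0.526  0.387]
    [ 0.297 -0.48   0.189] tcp [ 0.258 -0.486  0.352]
    [ 0.338 -0.438  0.166] tcp [ 0.274 -0.446  0.32 ]
    [ 0.385 -0.4    0.151] tcp [ 0.298 -0.406  0.293]
    [ 0.437 -0.366  0.145] tcp [ 0.328 -0.368  0.272]
    [ 0.464 -0.35   0.145] tcp [ 0.346 -0.35   0.263]
```

```bash
python3 -m creep '[[[0.86,-1.76,1.81],[-0.97,4.43,2.34]],[[0.86,-1.76,1.81],[-0.97,4.43,2.34]],[[0.86,-1.76,1.81],[-0.97,4.43,2.34]],[[0.86,-1.76,1.81],[-0.97,4.43,2.34]],[[0.86,-1.76,1.81],[-0.97,4.43,2.34]],[[0.86,-1.76,1.81],[-0.97,4.43,2.34]],[[0.86,-1.76,1.81],[-0.97,4.43,2.34]],[[0.86,-1.76,1.81],[-0.97,4.43,2.34]],[[0.86,-1.76,1.81],[-0.97,4.43,2.34]],[[0.86,-1.76,1.81],[-0.97,4.43,2.34]],[[0,0,0],[0,0,0]]]' 100
python3 - <<'E'
from h import *
where()
w=read_camera("wrist");cv2.imwrite("pics/w1.png",w["img"][:,:,::-1]); np.savez("w1.npz",**w)
I=w["img"][:,:,::-1].copy()
for (x,y,col) in [(.558,-.352,(0,255,0))]:
  for z,r in [(.004,.0285),(.089,.034)]:
    cv2.polylines(I,[proj(w,ring(x,y,z,r),True).astype(int)],1,col,1)
cv2.imwrite("pics/w1o.png",I)
E
```

```text
t: 1.37
tool_pos: [0.3468, -0.3465, 0.2601]
orientation: [-2.895, 0.005, -1.204]
force: [-0.0, 0.2, -1.1]
opening: 0.0929
t 1.37 tcp [ 0.3468 -0.3465  0.2601] gp [ 0.4654 -0.3458  0.1421] z [ 0.709  0.004 -0.705] y [-0.    -1.    -0.007] q [-1.15 -0.21  2.2   0.89  0.99 -0.03] F [-0.   0.2 -1.1] op 0.0929
```

View pics/w1o.png

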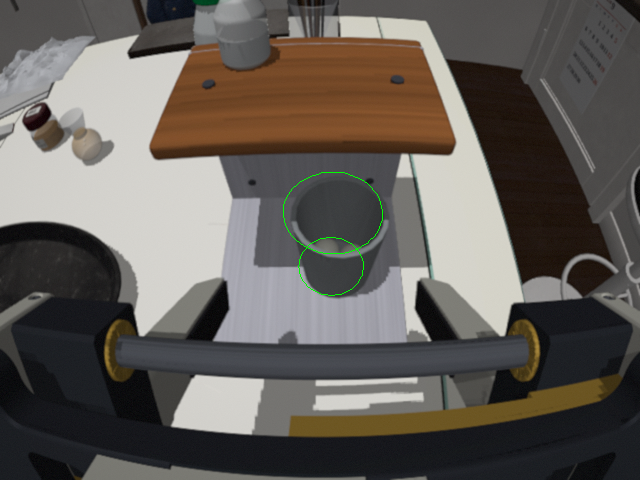

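Run:
```python
from h import *
w=dict(np.load("w1.npz"));I=w["img"][:,:,::-1][160:310,260:420]
I=cv2.convertScaleAbs(cv2.resize(I,None,fx=4,fy=4,interpolation=3),alpha=1.3)
cs=[(.552,-.357,(0,255,0)),(.555,-.356,(0,0,255))]
for x,y,c in cs:
  for z,r in [(.004,.0285),(.089,.034),(.049,.0315)]:
    cv2.polylines(I,[((proj(w,ring(x,y,z,r),True)-[260,160])*4+1.5).astype(int)],1,c,1)
cv2.imwrite("pics/w1c.png",I)
```

```text
(no output)
```

View pics/w1c.png

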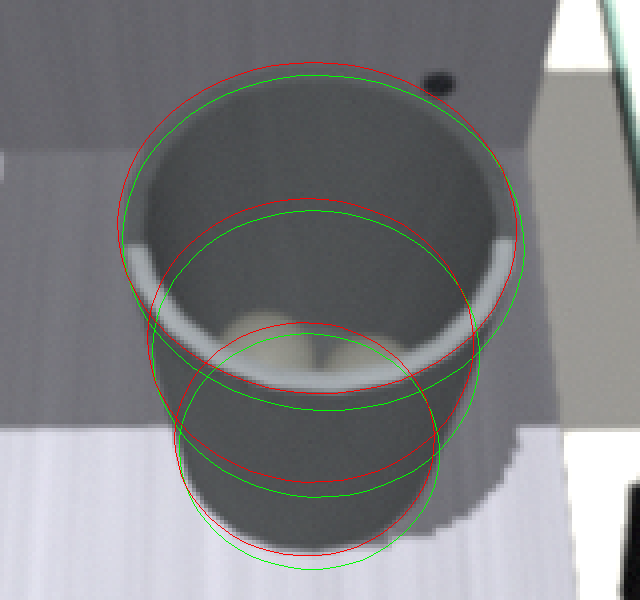

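The wrist view shows the beaker's rim around (335,215) with two balls inside. The model fits at (0.5555, -0.3565), standing on z = 0.004, which agrees with the scene view.

```bash
python3 -c "
from h import *
where()
plan([.5555,-.3565,.0495],Rot(0,45),8)"
```

```text
t 1.42 tcp [ 0.3462 -0.3481  0.2614] gp [ 0.4645 -0.3475  0.143 ] z [ 0.707  0.003 -0.708] y [ 0.002 -1.    -0.003] q [-1.15 -0.21  2.2   0.89  0.99 -0.03] F [-0.1 -0.5  0.5] op 0.0932
n 8 nmin 3.4 row [-0.02, 0.11, 1.63] [-0.02, 0.0, -0.01]
  path gp:
    [ 0.476 -0.349  0.131] tcp [ 0.358 -0.349  0.25 ]
    [ 0.487 -0.35   0.12 ] tcp [ 0.369 -0.35   0.238]
    [ 0.499 -0.351  0.108] tcp [ 0.38  -0.351  0.226]
    [ 0.51  -0.352  0.096] tcp [ 0.392 -0.352  0.215]
    [ 0.521 -0.353  0.085] tcp [ 0.403 -0.353  0.203]
    [ 0.533 -0.354  0.073] tcp [ 0.414 -0.354  0.191]
    [ 0.544 -0.355  0.061] tcp [ 0.426 -0.355  0.179]
    [ 0.555 -0.356  0.05 ] tcp [ 0.437 -0.356  0.168]
```

```bash
python3 -m creep '[[[0,0.35,1.6],[0,0,0]],[[0,0.35,1.6],[0,0,0]],[[0,0.1,1.6],[0,0,0]],[[0,0,1.6],[0,0,0]],[[0,0,0],[0,0,0]]]'
python3 - <<'E'
from h import *
for i in range(3): where(); w=read_camera("wrist")
cv2.imwrite("pics/w2.png",w["img"][:,:,::-1])
E
```

```text
t: 1.83
tool_pos: [0.392, -0.3587, 0.217]
orientation: [-2.903, -0.002, -1.199]
force: [-0.3, 0.3, -0.5]
opening: 0.0929
t 1.83 tcp [ 0.392  -0.3587  0.217 ] gp [ 0.5101 -0.3585  0.0985] z [ 0.706  0.001 -0.708] y [ 0.001 -1.    -0.   ] q [-1.07 -0.02  2.12  0.96  0.86 -0.09] F [-0.3  0.3 -0.5] op 0.0929
t 1.88 tcp [ 0.3916 -0.3587  0.2177] gp [ 0.5097 -0.3585  0.0993] z [ 0.706  0.001 -0.708] y [ 0.002 -1.    -0.   ] q [-1.07 -0.02  2.12  0.96  0.86 -0.08] F [ 0.3  0.7 -0.5] op 0.0931
t 1.93 tcp [ 0.3914 -0.3589  0.2184] gp [ 0.5096 -0.3588  0.1   ] z [ 0.707  0.    -0.708] y [ 0.001 -1.     0.   ] q [-1.07 -0.02  2.12  0.96  0.86 -0.08] F [-0.   0.4  0.4] op 0.0930
```

View pics/w2.png

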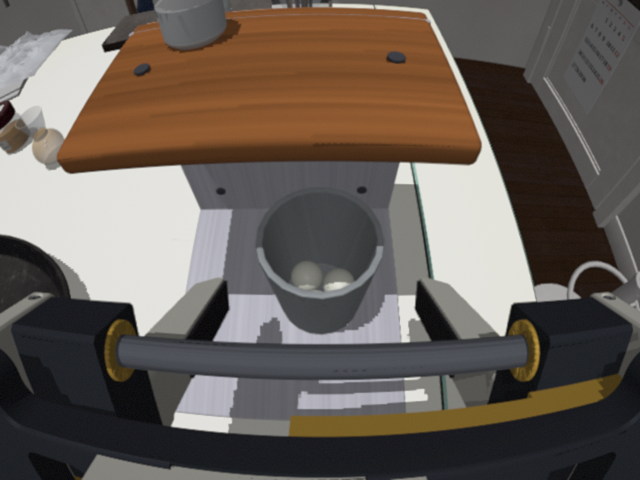

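```bash
python3 -m creep '[[[-0.06,-0.04,1.36],[0,0,0]],[[-0.06,-0.04,1.36],[0,0,0]],[[-0.06,-0.04,1.36],[0,0,0]],[[-0.06,0,1.36],[0,0,0]],[[-0.06,0,1.36],[0,0,0]],[[0,0,0],[0,0,0]]]'
python3 - <<'E'
from h import *
for i in range(2): where(); w=read_camera("wrist")
cv2.imwrite("pics/w3.png",w["img"][:,:,::-1])
E
```

```text
t: 2.48
tool_pos: [0.4376, -0.3573, 0.1675]
orientation: [-2.902, -0.0, -1.202]
force: [0.7, -0.6, -0.0]
opening: 0.0927
t 2.48 tcp [ 0.4376 -0.3573  0.1675] gp [ 0.5558 -0.3572  0.0491] z [ 0.707  0.    -0.707] y [ 0. -1. -0.] q [-0.98  0.16  2.05  1.06  0.74 -0.16] F [ 0.7 -0.6 -0. ] op 0.0927
t 2.53 tcp [ 0.4373 -0.3574  0.1681] gp [ 0.5556 -0.3573  0.0498] z [ 0.707  0.    -0.707] y [ 0. -1. -0.] q [-0.98  0.16  2.05  1.05  0.74 -0.16] F [0.2 0.1 0.3] op 0.0932
```

View pics/w3.png

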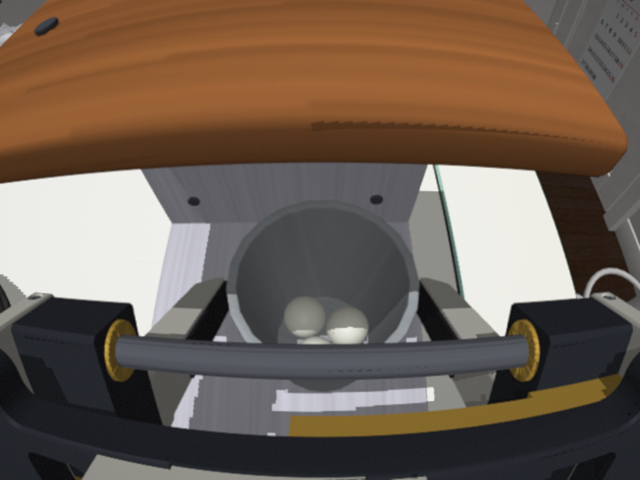

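The beaker sits between the fingers, centred at column 322, and all three balls are visible near (325,325). I'll close the gripper.

```bash
python3 -m creep '[[[0,0,0],[0,0,0]],[[0,0,0],[0,0,0]],[[0,0,0],[0,0,0]],[[0,0,0],[0,0,0]],[[0,0,0],[0,0,0]],[[0,0,0],[0,0,0]],[[0,0,0],[0,0,0]],[[0,0,0],[0,0,0]]]' 0 40
python3 - <<'E'
from h import *
where()
E
```

```text
t: 3.25
tool_pos: [0.4375, -0.3576, 0.1684]
orientation: [2.901, -0.0, 1.203]
force: [-4.2, -0.4, 6.0]
opening: 0.064
t 3.25 tcp [ 0.4375 -0.3576  0.1684] gp [ 0.5559 -0.3577  0.0502] z [ 0.708 -0.001 -0.706] y [-0.    -1.     0.001] q [-0.98  0.16  2.05  1.06  0.74 -0.16] F [-4.2 -0.4  6. ] op 0.0640
```

```bash
python3 -m creep '[[[0.35,0,-0.35],[0,0,0]],[[0.7,0,-0.7],[0,0,0]],[[0.7,0,-0.7],[0,0,0]],[[0,0,-1],[0,0,0]],[[-0.7,0,-1.4],[0,0,0]],[[-0.7,0,-1.4],[0,0,0]],[[0,0,-1.8],[0,0,0]],[[0,0,-1.8],[0,0,0]],[[0,0,-1],[0,0,0]],[[0,0,0],[0,0,0]]]'
python3 - <<'E'
from h import *
where()
w=read_camera("wrist")
cv2.imwrite("pics/w4.png",w["img"][:,:,::-1])
w=read_camera("scene")
cv2.imwrite("pics/s4.png",w["img"][:,:,::-1])
E
```

```text
t: 4.08
tool_pos: [0.3674, -0.3575, 0.2433]
orientation: [2.901, -0.0, 1.202]
force: [-0.4, 0.8, -2.8]
opening: 0.0641
t 4.08 tcp [ 0.3674 -0.3575  0.2433] gp [ 0.4857 -0.3578  0.1251] z [ 0.707 -0.002 -0.707] y [-0.001 -1.     0.002] q [-1.12 -0.11  2.16  0.92  0.93 -0.06] F [-0.4  0.8 -2.8] op 0.0641
```

View pics/w4.png

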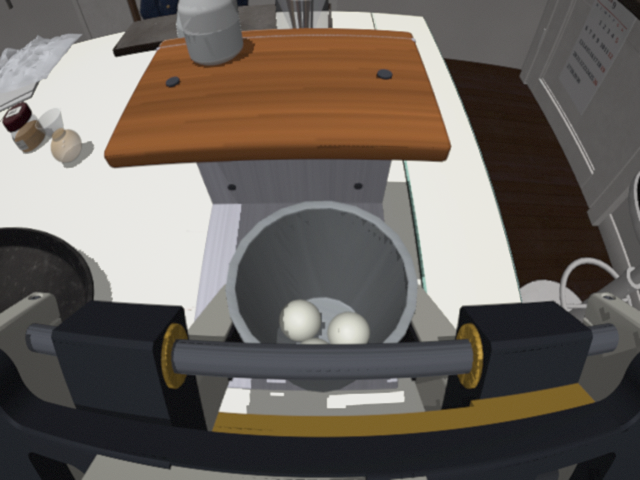

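View pics/s4.png

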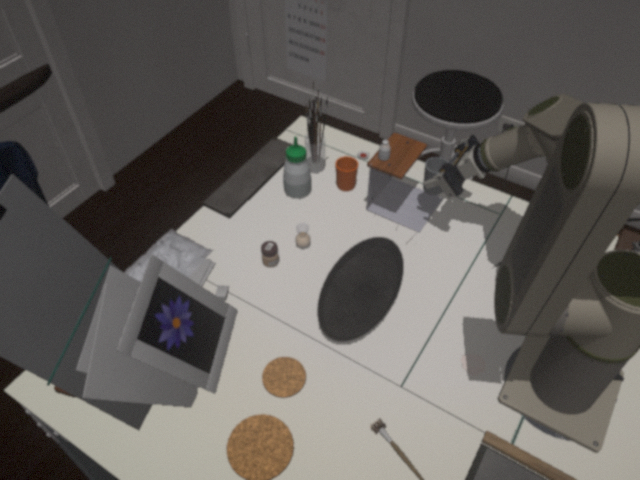

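```bash
cat > kin.py <<'E'
from h import *
D=[([-1.22541449,.131128872,1.4892728,0,1.5230193,-.0854308],[.25049156,-.5449521,.40371],[-3.06721692,-.671109083,.00035]),
([-1.15,-.21,2.2,.89,.99,-.03],[.3468,-.3465,.2601],[-2.895,.005,-1.204]),
([-1.07,-.02,2.12,.96,.86,-.08],[.392,-.3587,.217],[-2.903,-.002,-1.199]),
([-.98,.16,2.05,1.06,.74,-.16],[.4376,-.3573,.1675],[-2.902,0,-1.202]),
([-1.12,-.11,2.16,.92,.93,-.06],[.3674,-.3575,.2433],[2.901,0,1.202])]
E_=lambda ax,q:R.from_euler(ax,q)
def fk(q,P,s=(1,1,1,1,1,1)):
    d1,a1,a2,a3,d4,d6=P[:6]
    q=np.array(q)*s
    R1=E_('z',q[0]);R2=R1*E_('y',q[1]);R3=R2*E_('y',q[2]);R4=R3*E_('z',q[3]);R5=R4*E_('y',q[4]);R6=R5*E_('z',q[5])
    p=np.array([0,0,d1])+R1.apply([a1,0,0])+R2.apply([0,0,a2])+R3.apply([a3,0,d4])+R5.apply([0,0,d6])
    return p,R6
E
python3 - <<'E'
from kin import *
import itertools
for s6,s4 in itertools.product((1,-1),repeat=2):
    for q,p,o in D:
        Rm=R.from_rotvec(o);_,R6=fk(q,[0]*6,(1,1,1,s4,1,s6))
        print(s4,s6,np.round((R6.inv()*Rm).as_rotvec(),2))
f=lambda P:np.concatenate([fk(q,P)[0]-p for q,p,o in D])
s=least_squares(lambda P:np.r_[f(P),1e-3*(np.array(P)-[.3,0,.4,0,.4,.1])],[.3,0,.4,0,.4,.1]);print(s.x.round(3),np.abs(f(s.x)).max())
E
```

```text
1 1 [-0.    0.    1.57]
1 1 [ 0.   -0.    1.57]
1 1 [ 0.01 -0.    1.56]
1 1 [ 0.   -0.    1.57]
1 1 [-0.   -0.    1.56]
-1 1 [-0.    0.    1.57]
-1 1 [-1.36  1.29  2.15]
-1 1 [-1.45  1.24  2.41]
-1 1 [ 1.4  -1.01 -2.36]
-1 1 [-1.42  1.25  2.27]
1 -1 [-0.   0.   1.4]
1 -1 [ 0.   -0.    1.51]
1 -1 [ 0.01 -0.    1.4 ]
1 -1 [ 0.   -0.    1.25]
1 -1 [-0.   -0.    1.44]
-1 -1 [-0.   0.   1.4]
-1 -1 [-1.3   1.31  2.11]
-1 -1 [-1.3   1.3   2.31]
-1 -1 [-1.29  1.29  2.51]
-1 -1 [-1.31  1.3   2.19]
[ 0.434 -0.063  0.38   0.104  0.617  0.274] 0.04803627270904132
```

```bash
cat >> kin.py <<'E'
D.append((read_state()["q"],read_state()["tool_pos"],read_state()["orientation"]))
def fk(q,P,s=None):
    d1,a1,a2,a3,d4,d6,b2,b4,b5,a5=P
    R1=E_('z',q[0]);R2=R1*E_('y',q[1]);R3=R2*E_('y',q[2]);R4=R3*E_('z',q[3]);R5=R4*E_('y',q[4]);R6=R5*E_('z',q[5])
    p=np.array([0,0,d1])+R1.apply([a1,b2,0])+R2.apply([0,0,a2])+R3.apply([a3,0,d4])+R4.apply([0,b4,0])+R5.apply([a5,b5,d6])
    return p,R6*E_('z',np.pi/2)
def fit():
    f=lambda P:np.concatenate([fk(q,P)[0]-p for q,p,o in D])
    x0=np.array([.35,0,.42,0,.4,.1,0,0,0,0])
    s=least_squares(lambda P:np.r_[f(P)/.005,(np.array(P)-x0)/.2],x0)
    return s.x,f(s.x)
E
python3 -c "
from kin import *
x,r=fit();print(x.round(3));print(r.reshape(-1,3).round(4))"
```

```text
[ 0.319  0.007  0.365  0.061  0.546  0.19   0.056 -0.002 -0.002 -0.   ]
[[ 0.      0.0001  0.0002]
 [ 0.0011 -0.0001  0.0017]
 [-0.0002 -0.0017  0.0023]
 [ 0.0004  0.0003  0.0007]
 [-0.0016  0.0007 -0.0041]
 [ 0.0003  0.0006 -0.0008]]
```

```bash
cat >> kin.py <<'E'
PX,_=fit()
LO=np.array([-2.96,-.89,.02,-1.34,0,-2.66]);HI=np.array([2.96,2.26,2.5,4.48,2.73,2.66])
def ik(gp,Rt,q0,free=False):
    p=np.array(gp)-Rt.apply([0,0,G])
    def f(q):
        a,b=fk(q,PX); return np.r_[(a-p)*5,(Rt.inv()*b).as_rotvec(),1e-3*(np.array(q)-q0)]
    s=least_squares(f,np.clip(q0,LO+.01,HI-.01),bounds=(LO,HI))
    a,b=fk(s.x,PX);return s.x,np.linalg.norm(a-p),np.linalg.norm((Rt.inv()*b).as_rotvec())
E
python3 - <<'E'
from kin import *
q=read_state()["q"]
for h in (-45,-30,0,30):
  print("h",h)
  qq=q
  hv=np.array([np.cos(np.radians(h)),np.sin(np.radians(h))])
  for tgt in [(.36,-.30,.2,0,45,0),(.45,-.15,.25,h*.6,50,0),(.5,0,.25,h,65,0),(.5,0,.25,h,65,-60),(.5,0,.25,h,65,-120),(.5,0,.25,h,65,-180),(.5,0,.1,h,50,-180),(.5,0,.1,h,40,-180),(.5,0,.1,h,30,-180),(.5,0,.1,h,25,-180)]:
    qq,e,er=ik(tgt[:3],Rot(*tgt[3:]),qq); print(tgt,qq.round(2),"%.3f %.3f"%(e,er))
E
```

```text
h -45
(0.36, -0.3, 0.2, 0, 45, 0) [-1.39 -0.65  2.39  0.8   1.32  0.  ] 0.000 0.000
(0.45, -0.15, 0.25, -27.0, 50, 0) [-0.36 -0.89  2.39 -0.11  1.02  1.71] 0.017 0.067
(0.5, 0, 0.25, -45, 65, 0) [ 0.14 -0.41  2.02 -0.36  1.28  2.55] 0.000 0.000
(0.5, 0, 0.25, -45, 65, -60) [ 0.14 -0.41  2.02 -0.36  1.28  1.51] 0.000 0.000
(0.5, 0, 0.25, -45, 65, -120) [ 0.14 -0.41  2.02 -0.36  1.28  0.46] 0.000 0.000
(0.5, 0, 0.25, -45, 65, -180) [ 0.14 -0.41  2.02 -0.36  1.28 -0.59] 0.000 0.000
(0.5, 0, 0.1, -45, 50, -180) [ 0.31 -0.27  2.31 -0.8   0.91 -0.03] 0.000 0.000
(0.5, 0, 0.1, -45, 40, -180) [ 0.41 -0.2   2.36 -1.08  0.94  0.28] 0.000 0.000
(0.5, 0, 0.1, -45, 30, -180) [ 0.5  -0.07  2.37 -1.32  1.03  0.58] 0.000 0.000
(0.5, 0, 0.1, -45, 25, -180) [ 0.55  0.    2.35 -1.34  1.1   0.66] 0.004 0.055
h -30
(0.36, -0.3, 0.2, 0, 45, 0) [-1.39 -0.65  2.39  0.8   1.32  0.  ] 0.000 0.000
(0.45, -0.15, 0.25, -18.0, 50, 0) [-0.51 -0.89  2.38  0.14  1.05  1.34] 0.021 0.079
(0.5, 0, 0.25, -30, 65, 0) [ 0.06 -0.51  2.09 -0.25  1.2   2.21] 0.000 0.000
(0.5, 0, 0.25, -30, 65, -60) [ 0.06 -0.51  2.09 -0.25  
[... 1369 characters left out ...]
 -0.15, 0.25, 18.0, 50, 0) [-0.93 -0.7   2.29  0.67  1.34  0.25] 0.000 0.000
(0.5, 0, 0.25, 30, 65, 0) [-0.34 -0.52  2.09  0.34  1.29  0.66] 0.000 0.000
(0.5, 0, 0.25, 30, 65, -60) [-0.34 -0.52  2.09  0.34  1.29 -0.39] 0.000 0.000
(0.5, 0, 0.25, 30, 65, -120) [-0.34 -0.52  2.09  0.34  1.29 -1.43] 0.000 0.000
(0.5, 0, 0.25, 30, 65, -180) [-0.34 -0.52  2.09  0.34  1.29 -2.48] 0.000 0.000
(0.5, 0, 0.1, 30, 50, -180) [-0.41 -0.54  2.44  0.54  0.87 -2.66] 0.015 0.171
(0.5, 0, 0.1, 30, 40, -180) [-0.44 -0.57  2.5   0.6   0.82 -2.66] 0.027 0.310
(0.5, 0, 0.1, 30, 30, -180) [-0.46 -0.52  2.5   0.65  0.78 -2.66] 0.044 0.471
(0.5, 0, 0.1, 30, 25, -180) [-0.47 -0.49  2.5   0.68  0.75 -2.66] 0.053 0.555
```

Run:
```python
from kin import *
q=read_state()["q"]
for h in (50,65,80,95):
  print("h",h)
  qq=q
  for tgt in [(.42,-.25,.25,h*.5,50,0),(.5,.0,.25,h,65,0),(.5,.0,.25,h,65,60),(.5,.0,.25,h,65,120),(.5,.0,.25,h,65,180),(.5,.0,.1,h,55,180),(.5,.0,.1,h,40,180),(.5,.0,.1,h,30,180),(.5,.0,.1,h,25,180),(.53,.2,.15,h,45,0),(.533,.308,.06,h,45,0)]:
    qq,e,er=ik(tgt[:3],Rot(*tgt[3:]),qq); print(tgt,qq.round(2),"%.3f %.3f"%(e,er))
```

```text
h 50
(0.42, -0.25, 0.25, 25.0, 50, 0) [-1.15 -0.39  2.09  0.7   1.48 -0.1 ] 0.000 0.000
(0.5, 0.0, 0.25, 50, 65, 0) [-0.4  -0.38  1.99  0.42  1.41  0.25] 0.000 0.000
(0.5, 0.0, 0.25, 50, 65, 60) [-0.4  -0.38  1.99  0.42  1.41  1.3 ] 0.000 0.000
(0.5, 0.0, 0.25, 50, 65, 120) [-0.4  -0.38  1.99  0.42  1.41  2.35] 0.000 0.000
(0.5, 0.0, 0.25, 50, 65, 180) [-0.59 -0.38  2.09  0.73  1.39  2.66] 0.043 0.543
(0.5, 0.0, 0.1, 50, 55, 180) [-0.62 -0.19  2.26  0.86  1.14  2.66] 0.018 0.227
(0.5, 0.0, 0.1, 50, 40, 180) [-0.71 -0.13  2.28  0.96  1.22  2.66] 0.001 0.009
(0.5, 0.0, 0.1, 50, 30, 180) [-0.81  0.    2.28  1.1   1.31  2.46] 0.000 0.000
(0.5, 0.0, 0.1, 50, 25, 180) [-0.84  0.09  2.27  1.16  1.36  2.37] 0.000 0.000
(0.53, 0.2, 0.15, 50, 45, 0) [ 0.16 -0.36  2.47  4.48  0.    2.66] 0.045 0.653
(0.533, 0.308, 0.06, 50, 45, 0) [ 0.34 -0.07  2.35  4.48  0.    2.66] 0.017 0.525
h 65
(0.42, -0.25, 0.25, 32.5, 50, 0) [-1.15 -0.29  2.01  0.69  1.54 -0.21] 0.000 0.000
(0.5, 0.0, 0.25, 65, 65, 0) [-0.42 -0.26  1.9   0.44  1.5  -0.01] 0.000 0.000
(0.5, 0.0, 0.25, 65, 65, 60) [-0.42 -0.26  1.9   0.4
[... 1715 characters left out ...]
, 0.25, 95, 65, 60) [-0.38 -0.04  1.7   0.39  1.68  0.58] 0.000 0.000
(0.5, 0.0, 0.25, 95, 65, 120) [-0.38 -0.04  1.7   0.39  1.68  1.63] 0.000 0.000
(0.5, 0.0, 0.25, 95, 65, 180) [-0.38 -0.04  1.7   0.39  1.68  2.66] 0.001 0.015
(0.5, 0.0, 0.1, 95, 55, 180) [-0.47  0.21  1.79  0.51  1.51  2.46] 0.000 0.000
(0.5, 0.0, 0.1, 95, 40, 180) [-0.57  0.39  1.7   0.66  1.66  2.33] 0.000 0.000
(0.5, 0.0, 0.1, 95, 30, 180) [-0.61  0.52  1.64  0.74  1.76  2.27] 0.000 0.000
(0.5, 0.0, 0.1, 95, 25, 180) [-0.63  0.59  1.61  0.78  1.81  2.25] 0.000 0.000
(0.53, 0.2, 0.15, 95, 45, 0) [ 0.14 -0.08  2.26  4.48  0.    2.28] 0.074 1.119
(0.533, 0.308, 0.06, 95, 45, 0) [0.31 0.15 2.15 4.48 0.   2.37] 0.053 0.941
```

Run:
```python
from kin import *
def run(T,q):
  for tgt in T:
    q2,e,er=ik(tgt[:3],Rot(*tgt[3:]),q); b=Rot(*tgt[3:]).apply([.7071,0,-.7071]); m=min(proj_ for proj_ in [0])
    print(tgt,q2.round(2),"%.3f %.3f"%(e,er),"tilt %.0f"%np.degrees(np.arccos(b[2])),"b",b.round(2),"dq",np.abs(q2-q).max().round(2)); q=q2
  return q
q=read_state()["q"]
h=97
q=run([(.42,-.25,.22,35,50,0),(.46,-.1,.22,70,60,0),(.505,.05,.22,h,62,0),(.505,.05,.22,h,62,60),(.505,.05,.22,h,62,120),(.505,.05,.22,h,62,172),(.505,.05,.095,h,48,175),(.505,.05,.095,h,40,178),(.505,.05,.095,h,35,178),(.505,.05,.095,h,28,178),(.505,.05,.095,h,22,178)],q)
print()
for h in (40,60,80,97):
  run([(.505,.05,.22,97,62,172),(.505,.05,.22,97,62,90),(.505,.05,.22,97,62,0),(.52,.2,.2,h,50,0),(.533,.308,.12,h,45,0),(.533,.308,.055,h,45,0)],q)
```

```text
(0.42, -0.25, 0.22, 35, 50, 0) [-1.14 -0.23  2.02  0.69  1.52 -0.28] 0.000 0.000 tilt 5 b [0.07 0.05 1.  ] dq 0.59
(0.46, -0.1, 0.22, 70, 60, 0) [-0.7  -0.16  1.89  0.49  1.6  -0.38] 0.000 0.000 tilt 15 b [0.09 0.24 0.97] dq 0.44
(0.505, 0.05, 0.22, 97, 62, 0) [-0.31 -0.    1.73  0.44  1.63 -0.46] 0.000 0.000 tilt 17 b [-0.04  0.29  0.96] dq 0.38
(0.505, 0.05, 0.22, 97, 62, 60) [-0.31 -0.    1.73  0.44  1.63  0.59] 0.000 0.000 tilt 38 b [0.61 0.05 0.79] dq 1.05
(0.505, 0.05, 0.22, 97, 62, 120) [-0.31 -0.    1.73  0.44  1.63  1.63] 0.000 0.000 tilt 63 b [ 0.69 -0.56  0.46] dq 1.05
(0.505, 0.05, 0.22, 97, 62, 172) [-0.31 -0.    1.73  0.44  1.63  2.54] 0.000 0.000 tilt 73 b [ 0.21 -0.93  0.3 ] dq 0.91
(0.505, 0.05, 0.095, 97, 48, 175) [-0.43  0.28  1.77  0.61  1.54  2.34] 0.000 0.000 tilt 87 b [ 0.18 -0.98  0.05] dq 0.28
(0.505, 0.05, 0.095, 97, 40, 178) [-0.48  0.38  1.73  0.68  1.62  2.32] 0.000 0.000 tilt 95 b [ 0.15 -0.99 -0.09] dq 0.1
(0.505, 0.05, 0.095, 97, 35, 178) [-0.51  0.44  1.7   0.73  1.67  2.29] 0.000 0.000 tilt 100 b [ 0.14 -0.97 -0.17] dq 0.06
(0.505, 0.05, 0.095, 97, 2
[... 2311 characters left out ...]
(0.505, 0.05, 0.22, 97, 62, 172) [-0.31 -0.    1.73  0.44  1.63  2.54] 0.000 0.000 tilt 73 b [ 0.21 -0.93  0.3 ] dq 0.62
(0.505, 0.05, 0.22, 97, 62, 90) [-0.31 -0.    1.73  0.44  1.63  1.11] 0.000 0.000 tilt 51 b [ 0.74 -0.24  0.62] dq 1.43
(0.505, 0.05, 0.22, 97, 62, 0) [-0.31 -0.    1.73  0.44  1.63 -0.46] 0.000 0.000 tilt 17 b [-0.04  0.29  0.96] dq 1.57
(0.52, 0.2, 0.2, 97, 50, 0) [-0.15  0.08  1.76  0.67  1.53 -0.38] 0.000 0.000 tilt 5 b [-0.01  0.09  1.  ] dq 0.23
(0.533, 0.308, 0.12, 97, 45, 0) [ 0.01  0.26  1.77  0.81  1.33 -0.41] 0.000 0.000 tilt 0 b [ 0. -0.  1.] dq 0.2
(0.533, 0.308, 0.055, 97, 45, 0) [ 0.01  0.37  1.77  0.83  1.25 -0.5 ] 0.000 0.000 tilt 0 b [ 0. -0.  1.] dq 0.11
```

Run:
```python
from h import *
where()
a=plan([.42,-.25,.22],Rot(35,50),7)
b=plan([.505,.05,.22],Rot(97,62),12,start=a)
```

```text
t 4.18 tcp [ 0.368  -0.3571  0.2419] gp [ 0.4863 -0.3572  0.1236] z [ 0.707 -0.001 -0.707] y [-0.001 -1.     0.   ] q [-1.11 -0.11  2.16  0.92  0.93 -0.06] F [-0.1  0.1 -1.4] op 0.0641
n 7 nmin 5.1 row [0.79, -0.76, -1.34] [3.38, -0.69, -3.69]
  path gp:
    [ 0.481 -0.34   0.137] tcp [ 0.364 -0.35   0.257]
    [ 0.473 -0.323  0.151] tcp [ 0.36  -0.342  0.272]
    [ 0.465 -0.307  0.165] tcp [ 0.355 -0.335  0.287]
    [ 0.455 -0.291  0.178] tcp [ 0.35  -0.329  0.302]
    [ 0.445 -0.276  0.192] tcp [ 0.344 -0.323  0.318]
    [ 0.433 -0.263  0.206] tcp [ 0.338 -0.317  0.333]
    [ 0.42 -0.25  0.22] tcp [ 0.332 -0.312  0.348]
n 12 nmin 9.0 row [2.51, 0.32, 1.54] [2.89, -0.9, -4.29]
  path gp:
    [ 0.439 -0.23   0.223] tcp [ 0.358 -0.298  0.353]
    [ 0.471 -0.187  0.227] tcp [ 0.405 -0.263  0.36 ]
    [ 0.495 -0.138  0.228] tcp [ 0.445 -0.22   0.365]
    [ 0.51  -0.085  0.228] tcp [ 0.477 -0.17   0.369]
    [ 0.516 -0.031  0.226] tcp [ 0.5   -0.115  0.37 ]
    [0.511 0.023 0.223] tcp [ 0.512 -0.057  0.369]
    [0.505 0.05  0.22 ] tcp [ 0.515 -0.028  0.368]
```

```bash
python3 -m creep '[[[0.4,-0.38,-0.67],[1.69,-0.35,-1.85]],[[0.79,-0.76,-1.34],[3.38,-0.69,-3.69]],[[0.79,-0.76,-1.34],[3.38,-0.69,-3.69]],[[0.79,-0.76,-1.34],[3.38,-0.69,-3.69]],[[0.79,-0.76,-1.34],[3.38,-0.69,-3.69]],[[0.79,-0.76,-1.34],[3.38,-0.69,-3.69]],[[0.79,-0.76,-1.34],[3.38,-0.69,-3.69]],[[0.4,-0.38,-0.67],[1.69,-0.35,-1.85]],[[0,0,0],[0,0,0]]]'
python3 - <<'E'
from h import *
where()
b=plan([.505,.05,.22],Rot(97,62),12)
E
```

```text
t: 4.93
tool_pos: [0.3326, -0.3118, 0.3494]
orientation: [-2.644, -0.84, -0.963]
force: [0.1, -0.6, -1.0]
opening: 0.0639
t 4.93 tcp [ 0.3326 -0.3118  0.3494] gp [ 0.4206 -0.25    0.2212] z [ 0.526  0.369 -0.766] y [ 0.576 -0.817  0.002] q [-1.14 -0.22  2.02  0.69  1.52 -0.28] F [ 0.1 -0.6 -1. ] op 0.0639
n 12 nmin 9.0 row [2.5, 0.32, 1.54] [2.89, -0.9, -4.27]
  path gp:
    [ 0.44  -0.23   0.224] tcp [ 0.358 -0.298  0.354]
    [ 0.472 -0.187  0.227] tcp [ 0.405 -0.263  0.361]
    [ 0.496 -0.138  0.229] tcp [ 0.445 -0.22   0.366]
    [ 0.51  -0.085  0.229] tcp [ 0.477 -0.17   0.369]
    [ 0.516 -0.031  0.227] tcp [ 0.5   -0.115  0.37 ]
    [0.511 0.023 0.223] tcp [ 0.512 -0.057  0.369]
    [0.505 0.05  0.22 ] tcp [ 0.515 -0.028  0.368]
```

```bash
python3 -m creep '[[[1.25,0.16,0.77],[1.45,-0.45,-2.13]],[[2.5,0.32,1.54],[2.89,-0.9,-4.27]],[[2.5,0.32,1.54],[2.89,-0.9,-4.27]],[[2.5,0.32,1.54],[2.89,-0.9,-4.27]],[[2.5,0.32,1.54],[2.89,-0.9,-4.27]],[[2.5,0.32,1.54],[2.89,-0.9,-4.27]],[[2.5,0.32,1.54],[2.89,-0.9,-4.27]],[[2.5,0.32,1.54],[2.89,-0.9,-4.27]],[[2.5,0.32,1.54],[2.89,-0.9,-4.27]],[[2.5,0.32,1.54],[2.89,-0.9,-4.27]],[[2.5,0.32,1.54],[2.89,-0.9,-4.27]],[[2.5,0.32,1.54],[2.89,-0.9,-4.27]]]'
python3 -m creep '[[[1.25,0.16,0.77],[1.45,-0.45,-2.13]],[[0,0,0],[0,0,0]]]'
python3 - <<'E'
from h import *
where()
for n in ("top","wrist"):
    w=read_camera(n);cv2.imwrite(f"pics/{n}5.png",w["img"][:,:,::-1])
E
```

```text
t: 5.93
tool_pos: [0.5142, -0.0413, 0.3657]
orientation: [-1.86, -2.01, -0.475]
force: [-0.3, 0.2, -2.6]
opening: 0.0638
t: 6.1
tool_pos: [0.5143, -0.0249, 0.3646]
orientation: [-1.812, -2.05, -0.451]
force: [-0.8, 0.1, -2.7]
opening: 0.0638
t 6.10 tcp [ 0.5143 -0.0249  0.3646] gp [0.5041 0.0534 0.217 ] z [-0.061  0.468 -0.882] y [ 0.992  0.124 -0.003] q [-0.31  0.    1.74  0.44  1.62 -0.46] F [-0.8  0.1 -2.7] op 0.0638
```

View pics/wrist5.png

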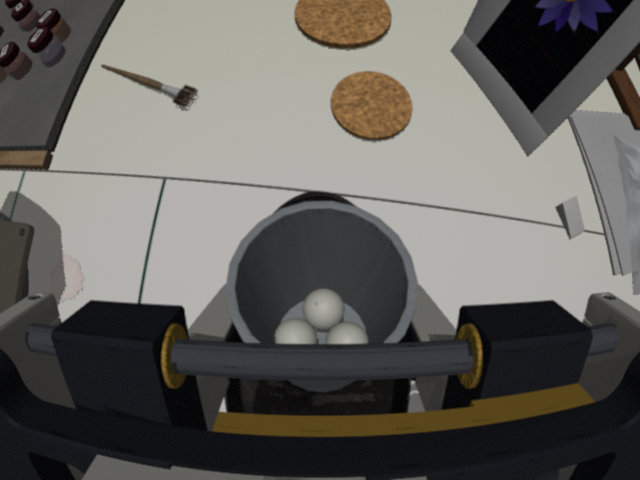

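View pics/top5.png

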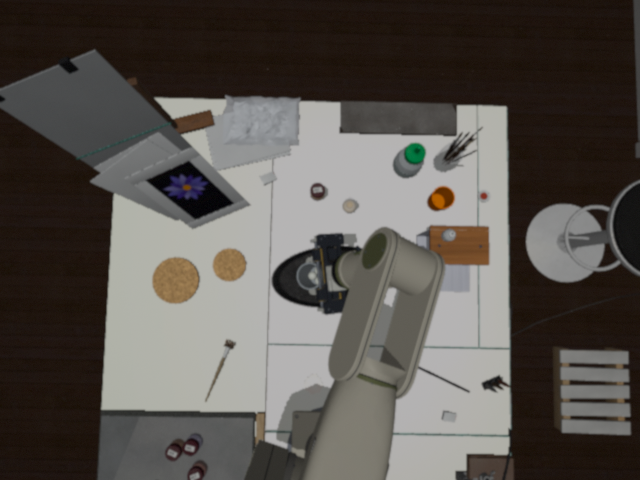

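```bash
python3 -m creep '[[[0,0,0],[0,0,2]],[[0,0,0],[0,0,5]],[[0,0,0],[0,0,6.9]],[[0,0,0],[0,0,6.9]],[[0,0,0],[0,0,6.9]],[[0,0,0],[0,0,6.9]],[[0,0,0],[0,0,6.9]],[[0,0,0],[0,0,6.9]],[[0,0,0],[0,0,6.9]],[[0,0,0],[0,0,6.9]],[[0,0,0],[0,0,6.9]],[[0,0,0],[0,0,6.9]]]'
python3 -m creep '[[[0,0,0],[0,0,6.9]],[[0,0,0],[0,0,6.9]],[[0,0,0],[0,0,6.9]],[[0,0,0],[0,0,6.9]],[[0,0,0],[0,0,6.9]],[[0,0,0],[0,0,6.9]],[[0,0,0],[0,0,6.9]],[[0,0,0],[0,0,6.9]],[[0,0,0],[0,0,6.9]],[[0,0,0],[0,0,6.9]],[[0,0,0],[0,0,6]],[[0,0,0],[0,0,6]]]'
python3 -m creep '[[[0,0,0],[0,0,5]],[[0,0,0],[0,0,4]],[[0,0,0],[0,0,3]],[[0,0,0],[0,0,2]],[[0,0,0],[0,0,1]],[[0,0,0],[0,0,0]]]'
python3 - <<'E'
from h import *
where()
b=R.from_rotvec(read_state()["orientation"]).apply([.7071,0,-.7071]); print(b)
w=read_camera("wrist");cv2.imwrite("pics/w6.png",w["img"][:,:,::-1])
w=read_camera("scene");cv2.imwrite("pics/s6.png",cv2.resize(w["img"][:,:,::-1][180:400,250:500],None,fx=2.5,fy=2.5))
plan([.505,.055,.095],Rot(97,48,175),8)
E
```

```text
t: 7.2
tool_pos: [0.514, -0.0298, 0.3659]
orientation: [-2.611, -0.465, -0.039]
force: [-1.0, 1.3, -1.1]
opening: 0.064
t: 8.2
tool_pos: [0.514, -0.0298, 0.3659]
orientation: [-2.348, 1.377, 0.41]
force: [-0.4, 0.9, -2.7]
opening: 0.064
t: 8.7
tool_pos: [0.514, -0.0294, 0.3661]
orientation: [-2.177, 1.683, 0.482]
force: [-0.5, 0.1, -1.6]
opening: 0.0638
t 8.70 tcp [ 0.514  -0.0294  0.3661] gp [0.5047 0.0487 0.2184] z [-0.056  0.467 -0.882] y [-0.97  -0.236 -0.064] q [-0.32 -0.    1.74  0.44  1.62  2.54] F [-0.5  0.1 -1.6] op 0.0638
[ 0.20756771 -0.93283161  0.2944854 ]
n 8 nmin 3.9 row [1.31, 0.13, 1.33] [0.18, -1.73, 0.34]
  path gp:
    [0.505 0.048 0.203] tcp [ 0.515 -0.034  0.348]
    [0.505 0.048 0.188] tcp [ 0.516 -0.039  0.33 ]
    [0.506 0.048 0.172] tcp [ 0.517 -0.043  0.312]
    [0.506 0.048 0.157] tcp [ 0.518 -0.047  0.294]
    [0.506 0.049 0.141] tcp [ 0.518 -0.05   0.275]
    [0.506 0.051 0.126] tcp [ 0.518 -0.053  0.257]
    [0.505 0.053 0.11 ] tcp [ 0.519 -0.055  0.238]
    [0.505 0.055 0.095] tcp [ 0.519 -0.056  0.219]
```

View pics/w6.png

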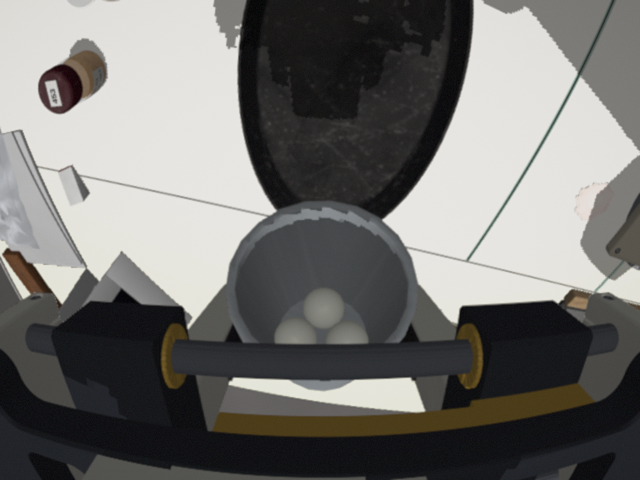

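View pics/s6.png

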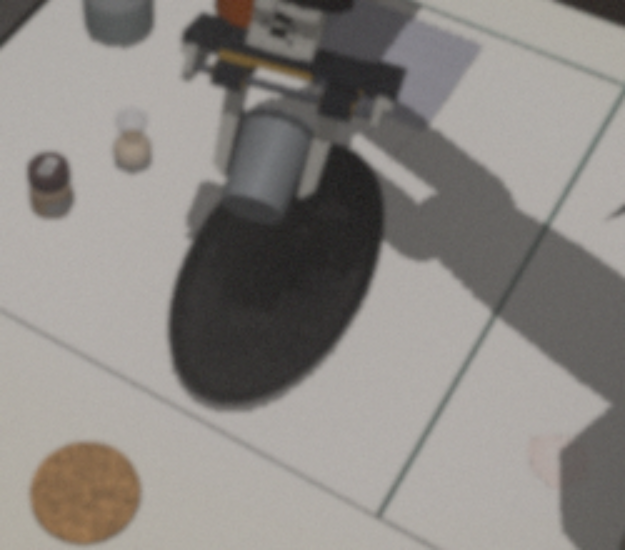

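Run:
```python
from h import *
plan([.505,.06,.092],Rot(97,54,175),9)
```

```text
n 9 nmin 3.7 row [0.89, 0.08, 1.26] [0.09, -0.88, 0.31]
  path gp:
    [0.505 0.049 0.205] tcp [ 0.515 -0.031  0.351]
    [0.505 0.05  0.19 ] tcp [ 0.515 -0.033  0.336]
    [0.505 0.051 0.176] tcp [ 0.516 -0.034  0.32 ]
    [0.505 0.052 0.162] tcp [ 0.516 -0.035  0.305]
    [0.505 0.053 0.148] tcp [ 0.516 -0.036  0.289]
    [0.505 0.054 0.134] tcp [ 0.517 -0.037  0.274]
    [0.505 0.056 0.12 ] tcp [ 0.517 -0.037  0.258]
    [0.505 0.058 0.106] tcp [ 0.517 -0.038  0.243]
    [0.505 0.06  0.092] tcp [ 0.517 -0.038  0.227]
```

```bash
python3 -m creep '[[[0.45,0.04,0.63],[0.05,-0.44,0.16]],[[0.89,0.08,1.26],[0.09,-0.88,0.31]],[[0.89,0.08,1.26],[0.09,-0.88,0.31]],[[0.89,0.08,1.26],[0.09,-0.88,0.31]],[[0.89,0.08,1.26],[0.09,-0.88,0.31]],[[0.89,0.08,1.26],[0.09,-0.88,0.31]],[[0.89,0.08,1.26],[0.09,-0.88,0.31]],[[0.89,0.08,1.26],[0.09,-0.88,0.31]],[[0.89,0.08,1.26],[0.09,-0.88,0.31]],[[0.45,0.04,0.63],[0.05,-0.44,0.16]],[[0,0,0],[0,0,0]]]'
python3 - <<'E'
from h import *
where()
b=R.from_rotvec(read_state()["orientation"]).apply([.7071,0,-.7071]); print(b)
plan([.505,.06,.092],Rot(97,30,178),20)
w=read_camera("wrist");cv2.imwrite("pics/w7.png",w["img"][:,:,::-1])
E
```

```text
t: 9.72
tool_pos: [0.5158, -0.037, 0.2248]
orientation: [-2.048, 1.662, 0.624]
force: [0.3, -0.6, -2.4]
opening: 0.064
t 9.72 tcp [ 0.5158 -0.037   0.2248] gp [0.5031 0.0609 0.0897] z [-0.076  0.585 -0.807] y [-0.981 -0.191 -0.046] q [-0.37  0.22  1.81  0.55  1.47  2.41] F [ 0.3 -0.6 -2.4] op 0.0640
[ 0.18147806 -0.97113876  0.15471279]
n 20 nmin 3.4 row [0.34, 0.02, -0.01] [0.08, -1.19, 0.14]
  path gp:
    [0.503 0.061 0.09 ] tcp [ 0.516 -0.04   0.223]
    [0.504 0.061 0.09 ] tcp [ 0.518 -0.051  0.214]
    [0.504 0.061 0.091] tcp [ 0.52  -0.061  0.205]
    [0.504 0.06  0.091] tcp [ 0.521 -0.07   0.195]
    [0.505 0.06  0.092] tcp [ 0.522 -0.078  0.184]
    [0.505 0.06  0.092] tcp [ 0.523 -0.084  0.176]
```

View pics/w7.png

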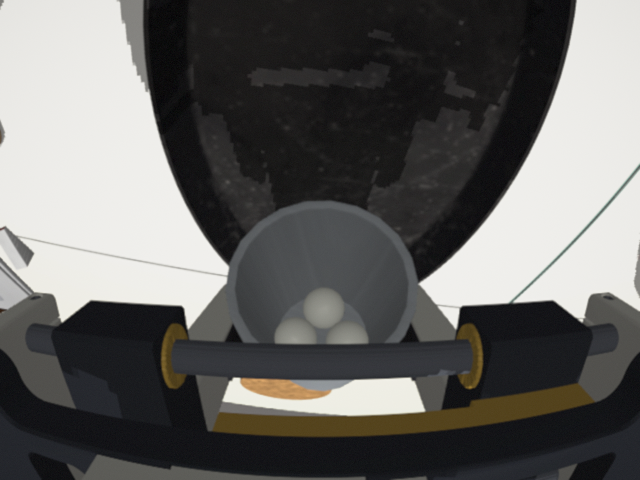

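```bash
python3 -m creep '[[[0.34,0.02,-0.01],[0.08,-1.19,0.14]],[[0.34,0.02,-0.01],[0.08,-1.19,0.14]],[[0.34,0.02,-0.01],[0.08,-1.19,0.14]],[[0.34,0.02,-0.01],[0.08,-1.19,0.14]],[[0.34,0.02,-0.01],[0.08,-1.19,0.14]],[[0.34,0.02,-0.01],[0.08,-1.19,0.14]],[[0.34,0.02,-0.01],[0.08,-1.19,0.14]],[[0.34,0.02,-0.01],[0.08,-1.19,0.14]],[[0.34,0.02,-0.01],[0.08,-1.19,0.14]],[[0.34,0.02,-0.01],[0.08,-1.19,0.14]],[[0,0,0],[0,0,0]],[[0,0,0],[0,0,0]]]'
python3 - <<'E'
from h import *
where()
b=R.from_rotvec(read_state()["orientation"]).apply([.7071,0,-.7071]); print(b)
w=read_camera("wrist");cv2.imwrite("pics/w8.png",w["img"][:,:,::-1])
E
```

```text
t: 10.77
tool_pos: [0.5207, -0.0634, 0.2058]
orientation: [-1.886, 1.567, 0.796]
force: [0.2, 0.6, -2.3]
opening: 0.0641
t 10.77 tcp [ 0.5207 -0.0634  0.2058] gp [0.5052 0.0599 0.0938] z [-0.093  0.737 -0.67 ] y [-0.986 -0.164 -0.044] q [-0.45  0.35  1.75  0.67  1.58  2.32] F [ 0.2  0.6 -2.3] op 0.0641
[ 0.1659558  -0.98481411 -0.05080019]
```

View pics/w8.png

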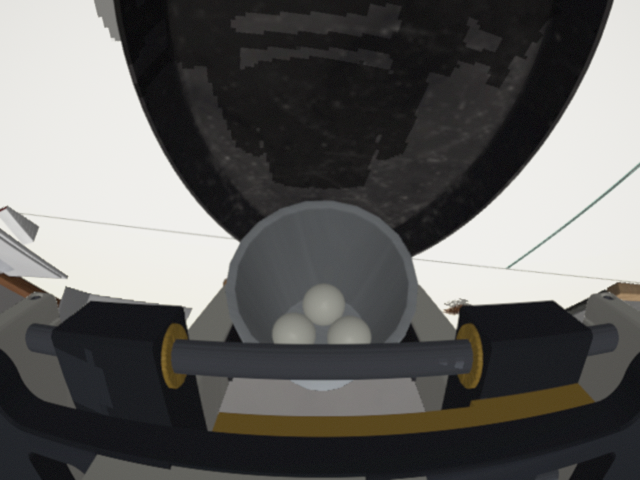

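```bash
python3 -m creep '[[[0.25,0.01,0],[0.06,-0.9,0.1]],[[0.25,0.01,0],[0.06,-0.9,0.1]],[[0.25,0.01,0],[0.06,-0.9,0.1]],[[0.25,0.01,0],[0.06,-0.9,0.1]],[[0.25,0.01,0],[0.06,-0.9,0.1]],[[0.25,0.01,0],[0.06,-0.9,0.1]],[[0,0,0],[0,0,0]],[[0,0,0],[0,0,0]],[[0,0,0],[0,0,0]],[[0,0,0],[0,0,0]]]'
python3 - <<'E'
from h import *
where()
b=R.from_rotvec(read_state()["orientation"]).apply([.7071,0,-.7071]); print(b)
w=read_camera("wrist");cv2.imwrite("pics/w9.png",w["img"][:,:,::-1])
E
```

```text
t: 11.65
tool_pos: [0.5223, -0.0727, 0.1949]
orientation: [-1.812, 1.521, 0.87]
force: [0.1, 0.6, -1.4]
opening: 0.0642
t 11.65 tcp [ 0.5223 -0.0727  0.1949] gp [0.5058 0.0605 0.095 ] z [-0.099  0.796 -0.597] y [-0.987 -0.153 -0.041] q [-0.48  0.41  1.72  0.72  1.64  2.29] F [ 0.1  0.6 -1.4] op 0.0642
[ 0.15742354 -0.97694519 -0.1441414 ]
```

View pics/w9.png

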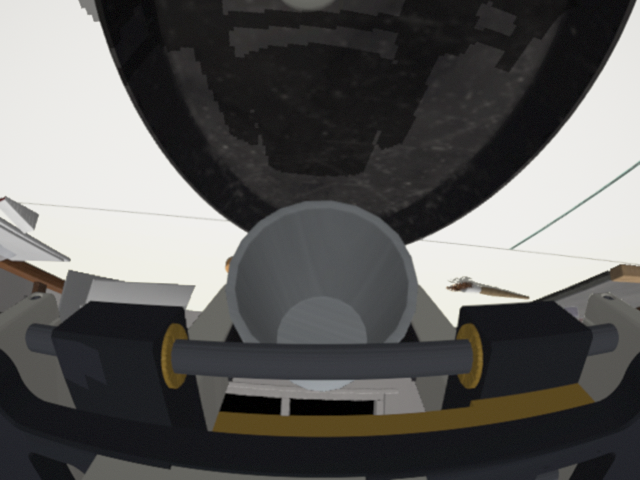

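The beaker looks empty, and a ball is visible on the tray floor at (310,5). I'll check the other views.

```bash
python3 -m creep '[[[0,0,0],[0,0,0]],[[0,0,0],[0,0,0]],[[0,0,0],[0,0,0]]]' >/dev/null
python3 - <<'E'
from h import *
where()
w=read_camera("scene");a=cv2.resize(w["img"][:,:,::-1][180:380,250:450],None,fx=3,fy=3)
w=read_camera("top");b=cv2.resize(w["img"][:,:,::-1][220:330,255:405],None,fx=4,fy=4);cv2.imwrite("pics/s10.png",a);cv2.imwrite("pics/t10.png",b)
E
```

```text
t 11.95 tcp [ 0.5222 -0.0727  0.1949] gp [0.5057 0.0605 0.095 ] z [-0.099  0.796 -0.597] y [-0.987 -0.153 -0.041] q [-0.48  0.41  1.72  0.72  1.64  2.29] F [-0.7  0.8 -1.5] op 0.0639
```

View pics/s10.png

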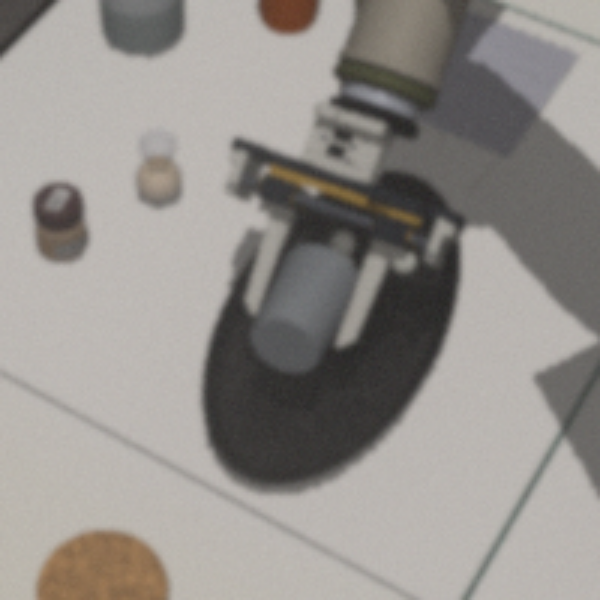

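View pics/t10.png

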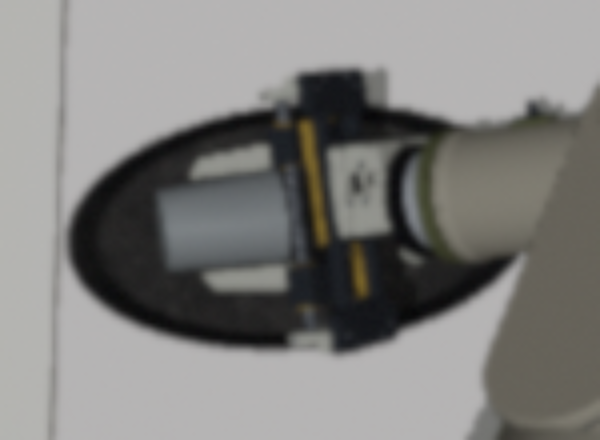

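Run:
```python
from h import *
plan([.505,.06,.25],Rot(97,60,172),9)
```

```text
n 9 nmin 5.4 row [-1.93, -0.16, -1.26] [-0.24, 2.58, -0.55]
  path gp:
    [0.506 0.057 0.112] tcp [ 0.523 -0.071  0.218]
    [0.507 0.055 0.129] tcp [ 0.523 -0.069  0.241]
    [0.507 0.053 0.146] tcp [ 0.523 -0.065  0.264]
    [0.507 0.053 0.164] tcp [ 0.522 -0.06   0.286]
    [0.507 0.053 0.181] tcp [ 0.521 -0.055  0.309]
    [0.507 0.053 0.198] tcp [ 0.52  -0.048  0.331]
    [0.507 0.055 0.216] tcp [ 0.519 -0.041  0.352]
    [0.506 0.057 0.233] tcp [ 0.517 -0.032  0.374]
    [0.505 0.06  0.25 ] tcp [ 0.515 -0.023  0.395]
```

```bash
python3 -m creep '[[[-0.95,-0.08,-0.63],[-0.12,1.29,-0.27]],[[-1.93,-0.16,-1.26],[-0.24,2.58,-0.55]],[[-1.93,-0.16,-1.26],[-0.24,2.58,-0.55]],[[-1.93,-0.16,-1.26],[-0.24,2.58,-0.55]],[[-1.93,-0.16,-1.26],[-0.24,2.58,-0.55]],[[-1.93,-0.16,-1.26],[-0.24,2.58,-0.55]],[[-1.93,-0.16,-1.26],[-0.24,2.58,-0.55]],[[-1.93,-0.16,-1.26],[-0.24,2.58,-0.55]],[[-1.93,-0.16,-1.26],[-0.24,2.58,-0.55]],[[-0.95,-0.08,-0.63],[-0.12,1.29,-0.27]],[[0,0,0],[0,0,0]]]'
python3 - <<'E'
from h import *
where()
w=read_camera("scene");a=cv2.resize(w["img"][:,:,::-1][180:380,250:450],None,fx=3,fy=3)
w=read_camera("wrist");cv2.imwrite("pics/s11.png",a);cv2.imwrite("pics/w11.png",w["img"][:,:,::-1])
E
```

```text
t: 12.97
tool_pos: [0.5155, -0.0224, 0.3982]
orientation: [-2.162, 1.654, 0.504]
force: [0.3, 0.2, -1.5]
opening: 0.0639
t 12.97 tcp [ 0.5155 -0.0224  0.3982] gp [0.506  0.0604 0.2531] z [-0.057  0.495 -0.867] y [-0.967 -0.242 -0.075] q [-0.31 -0.02  1.7   0.47  1.68  2.56] F [ 0.3  0.2 -1.5] op 0.0639
```

View pics/s11.png

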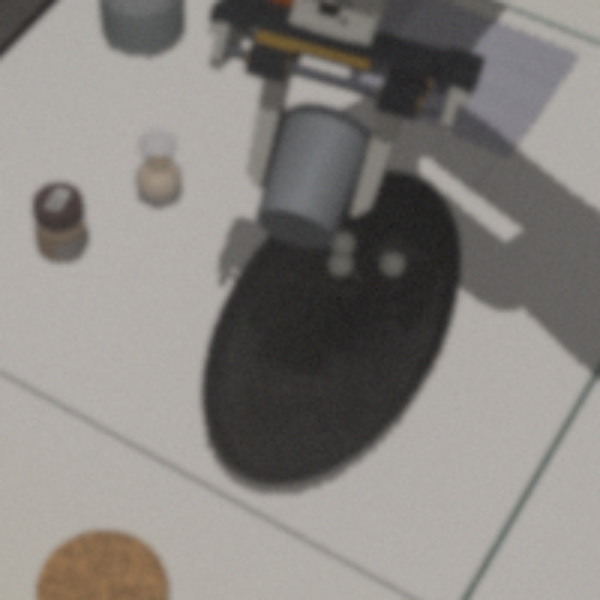

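View pics/w11.png

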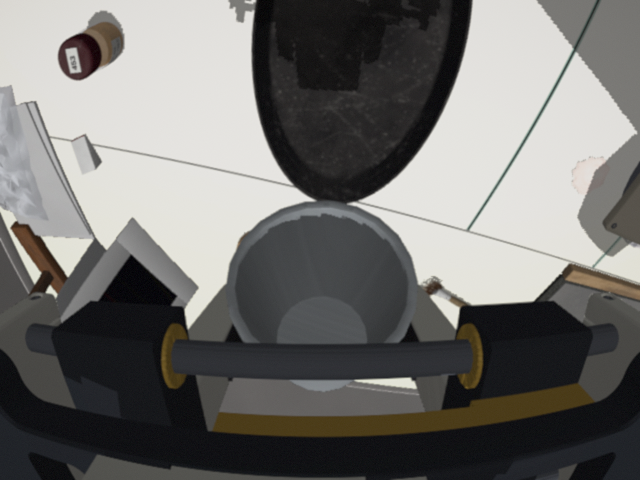

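All three balls lie in the tray, at scene-crop (343,242), (340,263) and (392,263), and the beaker is empty. I'll roll it back upright.

```bash
python3 -m creep '[[[0,0,0],[0,0,-4]],[[0,0,0],[0,0,-6.9]],[[0,0,0],[0,0,-6.9]],[[0,0,0],[0,0,-6.9]],[[0,0,0],[0,0,-6.9]],[[0,0,0],[0,0,-6.9]],[[0,0,0],[0,0,-6.9]],[[0,0,0],[0,0,-6.9]],[[0,0,0],[0,0,-6.9]],[[0,0,0],[0,0,-6.9]],[[0,0,0],[0,0,-6.9]],[[0,0,0],[0,0,-6.9]]]'
python3 -m creep '[[[0,0,0],[0,0,-6.9]],[[0,0,0],[0,0,-6.9]],[[0,0,0],[0,0,-6.9]],[[0,0,0],[0,0,-6.9]],[[0,0,0],[0,0,-6.9]],[[0,0,0],[0,0,-6.9]],[[0,0,0],[0,0,-6.9]],[[0,0,0],[0,0,-6.9]],[[0,0,0],[0,0,-6.9]],[[0,0,0],[0,0,-6.9]],[[0,0,0],[0,0,-6.9]],[[0,0,0],[0,0,-6.9]]]'
python3 -m creep '[[[0,0,0],[0,0,-6]],[[0,0,0],[0,0,-3]],[[0,0,0],[0,0,0]]]'
python3 - <<'E'
from h import *
where()
plan([.533,.30,.16],Rot(85,45,0),12)
E
```

```text
t: 14.07
tool_pos: [0.5148, -0.024, 0.392]
orientation: [-2.613, -0.116, 0.059]
force: [0.5, 0.1, -1.8]
opening: 0.0638
t: 15.07
tool_pos: [0.5148, -0.024, 0.392]
orientation: [-1.934, -1.864, -0.432]
force: [-0.1, 0.1, -1.3]
opening: 0.0638
t: 15.32
tool_pos: [0.5148, -0.0239, 0.3922]
orientation: [-1.797, -2.02, -0.478]
force: [0.2, 0.3, -1.7]
opening: 0.0639
t 15.32 tcp [ 0.5148 -0.0239  0.3922] gp [0.5041 0.0595 0.2476] z [-0.064  0.499 -0.864] y [ 0.993  0.118 -0.006] q [-0.32 -0.01  1.7   0.47  1.68 -0.44] F [ 0.2  0.3 -1.7] op 0.0639
n 12 nmin 6.2 row [0.8, 0.1, 1.8] [-0.62, 1.23, 0.76]
  path gp:
    [0.505 0.079 0.238] tcp [ 0.514 -0.008  0.381]
    [0.507 0.118 0.22 ] tcp [0.513 0.025 0.359]
    [0.51  0.158 0.203] tcp [0.513 0.058 0.338]
    [0.515 0.198 0.189] tcp [0.514 0.093 0.319]
    [0.521 0.239 0.176] tcp [0.517 0.128 0.302]
    [0.529 0.279 0.165] tcp [0.52  0.164 0.286]
    [0.533 0.3   0.16 ] tcp [0.523 0.182 0.278]
```

```bash
python3 -m creep '[[[0.4,0.05,0.9],[-0.31,0.61,0.38]],[[0.8,0.1,1.8],[-0.62,1.23,0.76]],[[0.8,0.1,1.8],[-0.62,1.23,0.76]],[[0.8,0.1,1.8],[-0.62,1.23,0.76]],[[0.8,0.1,1.8],[-0.62,1.23,0.76]],[[0.8,0.1,1.8],[-0.62,1.23,0.76]],[[0.8,0.1,1.8],[-0.62,1.23,0.76]],[[0.8,0.1,1.8],[-0.62,1.23,0.76]],[[0.8,0.1,1.8],[-0.62,1.23,0.76]],[[0.8,0.1,1.8],[-0.62,1.23,0.76]],[[0.8,0.1,1.8],[-0.62,1.23,0.76]],[[0.8,0.1,1.8],[-0.62,1.23,0.76]]]'
python3 -m creep '[[[0.4,0.05,0.9],[-0.31,0.61,0.38]],[[0,0,0],[0,0,0]],[[0,0,0],[0,0,0]]]'
python3 - <<'E'
from h import *
where()
w=read_camera("wrist");np.savez("w12.npz",**w);cv2.imwrite("pics/w12.png",w["img"][:,:,::-1])
s=read_camera("scene");np.savez("s12.npz",**s)
t=read_camera("top");np.savez("t12.npz",**t)
where()
plan([.5335,.308,.075],Rot(85,45,0),8)
a=cv2.resize(s["img"][:,:,::-1][290:440,220:370],None,fx=4,fy=4,interpolation=3);cv2.imwrite("pics/s12.png",a)
a=cv2.resize(t["img"][:,:,::-1][220:320,180:300],None,fx=5,fy=5,interpolation=3);cv2.imwrite("pics/t12.png",a)
E
```

```text
t: 16.32
tool_pos: [0.5214, 0.1741, 0.2815]
orientation: [-1.85, -1.702, -0.753]
force: [0.1, -0.5, -1.7]
opening: 0.0641
t: 16.57
tool_pos: [0.5228, 0.1823, 0.279]
orientation: [-1.849, -1.695, -0.763]
force: [-0.1, -0.6, -2.2]
opening: 0.0641
t 16.57 tcp [0.5228 0.1823 0.279 ] gp [0.5332 0.2998 0.1603] z [ 0.062  0.702 -0.71 ] y [ 0.996 -0.087  0.001] q [-0.01  0.07  1.9   0.84  1.24 -0.24] F [-0.1 -0.6 -2.2] op 0.0641
t 16.72 tcp [0.5237 0.1816 0.2804] gp [0.5346 0.299  0.1617] z [ 0.065  0.702 -0.709] y [ 0.996 -0.088  0.004] q [-0.01  0.07  1.9   0.84  1.24 -0.24] F [ 1.3 -0.7 -0.8] op 0.0638
n 8 nmin 2.3 row [-0.69, -0.02, 0.85] [0.03, 0.02, 0.01]
  path gp:
    [0.535 0.3   0.151] tcp [0.524 0.183 0.27 ]
    [0.534 0.301 0.14 ] tcp [0.524 0.184 0.259]
    [0.534 0.302 0.129] tcp [0.524 0.185 0.248]
    [0.534 0.303 0.118] tcp [0.523 0.186 0.237]
    [0.534 0.305 0.108] tcp [0.523 0.187 0.226]
    [0.534 0.306 0.097] tcp [0.523 0.188 0.215]
    [0.534 0.307 0.086] tcp [0.523 0.189 0.204]
    [0.534 0.308 0.075] tcp [0.523 0.19  0.193]
```

View pics/w12.png

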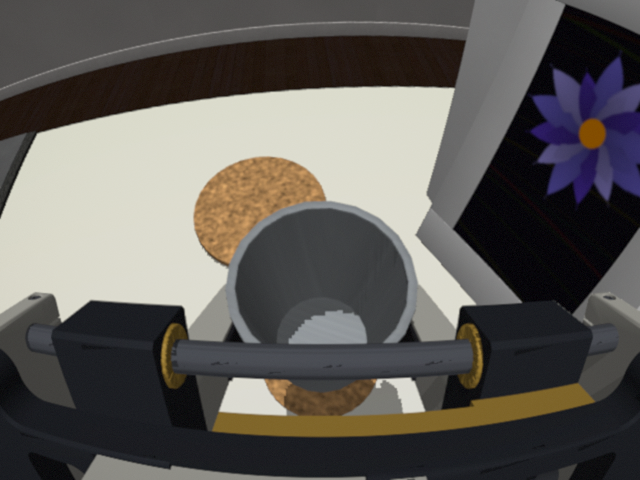

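View pics/s12.png

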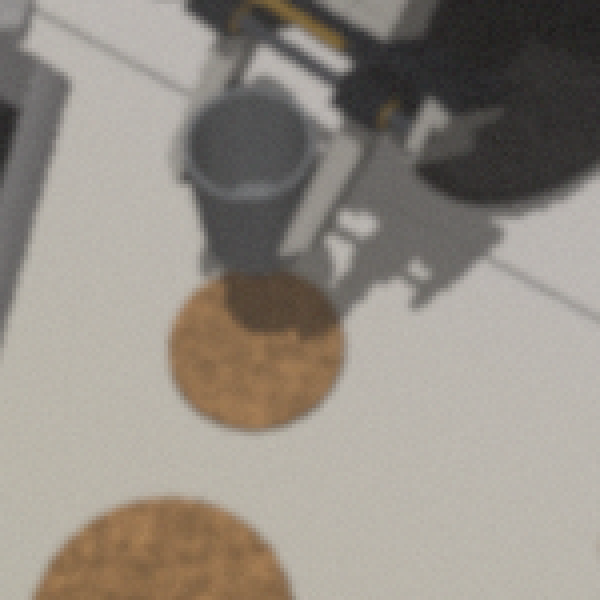

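View pics/t12.png

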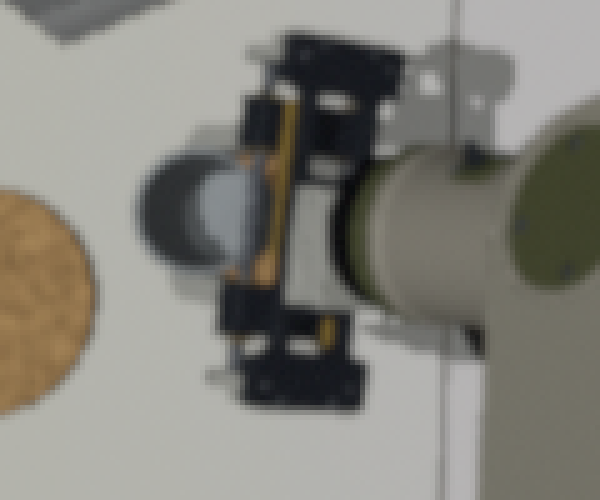

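Run:
```python
from h import *
s=dict(np.load("s12.npz"));t=dict(np.load("t12.npz"))
print(plane(t,(220.4,262.2),.200),plane(s,(282,326),.2),tri(ray(t,(220.4,262.2)),ray(s,(282,326)))[0])
T=cv2.resize(t["img"][:,:,::-1][220:320,180:300],None,fx=5,fy=5,interpolation=3);S=cv2.resize(s["img"][:,:,::-1][290:440,220:370],None,fx=4,fy=4,interpolation=3)
for z,r in ((.115,.0285),(.2,.034)):
  g=ring(.5335,.2995,z,r)
  cv2.polylines(T,[((proj(t,g)-[180,220])*5+2).astype(int)],1,(0,255,0));cv2.polylines(S,[((proj(s,g)-[220,290])*4+1.5).astype(int)],1,(0,255,0))
for r in (.05,):
  g=ring(.5335,.308,.008,r)
  cv2.polylines(T,[((proj(t,g)-[180,220])*5+2).astype(int)],1,(0,0,255));cv2.polylines(S,[((proj(s,g)-[220,290])*4+1.5).astype(int)],1,(0,0,255))
cv2.imwrite("pics/o12.png",np.hstack([S[:500,100:420],T[:,100:400]]))
```

```text
[0.5337284  0.29507999 0.2       ] [0.53186103 0.30067338 0.2       ] [0.5343886  0.29683191 0.19276977]
```

View pics/o12.png

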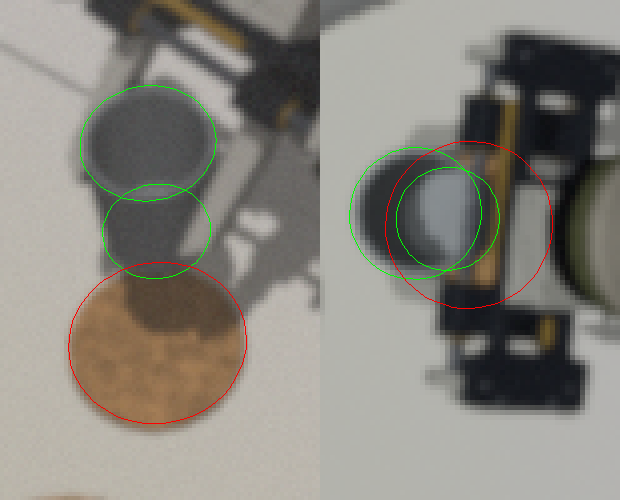

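```bash
python3 -m creep '[[[-0.35,0,0.45],[0,0,0]],[[-0.7,0,0.85],[0,0,0]],[[-0.7,0,0.85],[0,0,0]],[[-0.7,0,0.85],[0,0,0]],[[-0.7,0,0.85],[0,0,0]],[[-0.7,0,0.85],[0,0,0]],[[-0.7,0,0.85],[0,0,0]],[[-0.7,0,0.85],[0,0,0]],[[-0.7,0,0.8],[0,0,0]],[[-0.3,0,0.4],[0,0,0]],[[0,0,0],[0,0,0]],[[0,0,0],[0,0,0]]]'
python3 - <<'E'
from h import *
for i in range(4):
  where(); s=read_camera("scene")
plan([.5335,.309,.0535],Rot(85,45,0),4)
S=cv2.resize(s["img"][:,:,::-1][290:440,220:370],None,fx=4,fy=4,interpolation=3)
g=ring(.5335,.308,.008,.05);cv2.polylines(S,[((proj(s,g)-[220,290])*4+1.5).astype(int)],1,(0,0,255))
cv2.imwrite("pics/s13.png",S)
E
```

```text
t: 17.72
tool_pos: [0.5245, 0.1916, 0.1817]
orientation: [-1.849, -1.695, -0.766]
force: [-0.9, 0.3, -0.5]
opening: 0.0639
t 17.72 tcp [0.5245 0.1916 0.1817] gp [0.5351 0.3091 0.063 ] z [ 0.064  0.702 -0.709] y [ 0.996 -0.087  0.003] q [ 0.01  0.24  1.92  0.91  1.1  -0.39] F [-0.9  0.3 -0.5] op 0.0639
t 17.77 tcp [0.5248 0.1915 0.1823] gp [0.5356 0.309  0.0637] z [ 0.065  0.702 -0.709] y [ 0.996 -0.088  0.004] q [ 0.01  0.24  1.92  0.91  1.1  -0.39] F [ 0.2  0.1 -1.5] op 0.0637
t 17.82 tcp [0.525  0.1915 0.1826] gp [0.5358 0.309  0.064 ] z [ 0.065  0.702 -0.709] y [ 0.996 -0.088  0.005] q [ 0.01  0.24  1.92  0.91  1.1  -0.39] F [ 0.9 -0.  -1.8] op 0.0638
t 17.87 tcp [0.525  0.1915 0.1828] gp [0.5359 0.309  0.0642] z [ 0.065  0.702 -0.709] y [ 0.996 -0.088  0.005] q [ 0.01  0.24  1.92  0.91  1.1  -0.39] F [ 0.  -0.5 -1.8] op 0.0635
n 4 nmin 0.3 row [-0.2, -0.04, 0.19] [0.06, 0.04, 0.05]
  path gp:
    [0.535 0.309 0.062] tcp [0.525 0.191 0.18 ]
    [0.535 0.309 0.059] tcp [0.524 0.191 0.177]
    [0.534 0.309 0.056] tcp [0.524 0.191 0.175]
    [0.534 0.309 0.054] tcp [0.523 0.191 0.172]
```

View pics/s13.png

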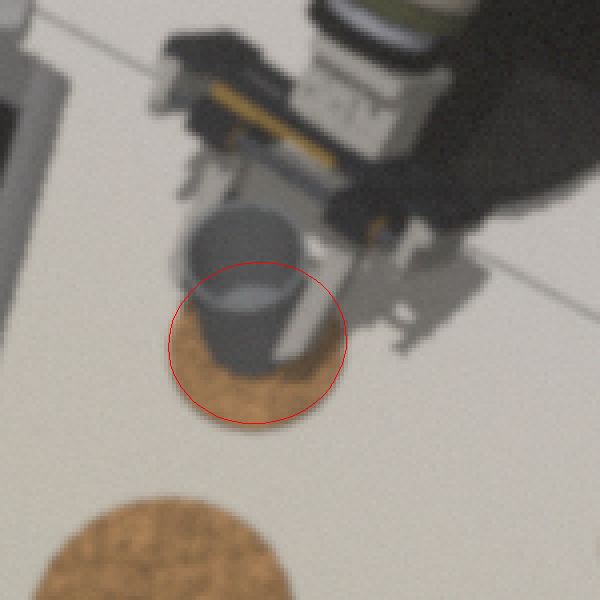

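```bash
python3 -m creep '[[[-0.15,-0.04,0.15],[0.06,0.04,0.05]],[[-0.15,-0.04,0.15],[0.06,0.04,0.05]],[[-0.15,-0.04,0.15],[0.06,0.04,0.05]],[[-0.07,-0.03,0.07],[0.06,0.04,0.05]],[[0,0,0],[0,0,0]],[[0,0,0],[0,0,0]]]'
python3 -c "
from h import *
where();read_camera('top');where()"
```

```text
t: 18.42
tool_pos: [0.523, 0.1916, 0.1744]
orientation: [-1.846, -1.69, -0.763]
force: [-0.1, 0.0, -1.3]
opening: 0.0641
t 18.42 tcp [0.523  0.1916 0.1744] gp [0.533  0.3095 0.0561] z [ 0.06   0.705 -0.707] y [ 0.996 -0.087 -0.002] q [ 0.01  0.25  1.92  0.91  1.09 -0.4 ] F [-0.1  0.  -1.3] op 0.0641
t 18.47 tcp [0.523  0.1916 0.1745] gp [0.5331 0.3095 0.0562] z [ 0.06   0.705 -0.707] y [ 0.996 -0.087 -0.002] q [ 0.01  0.25  1.92  0.91  1.09 -0.4 ] F [-0.5  0.3 -1.6] op 0.0636
```

Still about 2 mm above the mat. I'll go down in 0.7 mm steps and watch the force.

```bash
python3 -m creep '[[[-0.05,0,0.05],[0,0,0]],[[-0.05,0,0.05],[0,0,0]],[[0,0,0],[0,0,0]]]'
python3 -m creep '[[[-0.05,0,0.05],[0,0,0]],[[0,0,0],[0,0,0]],[[0,0,0],[0,0,0]]]'
```

```text
t: 18.72
tool_pos: [0.523, 0.1916, 0.1731]
orientation: [-1.846, -1.691, -0.763]
force: [-0.3, -0.6, -2.6]
opening: 0.064
t: 18.97
tool_pos: [0.5231, 0.1916, 0.1726]
orientation: [-1.846, -1.691, -0.763]
force: [-0.1, -0.6, 0.9]
opening: 0.0643
```

```bash
python3 -m creep '[[[-0.05,0,0.05],[0,0,0]],[[0,0,0],[0,0,0]],[[0,0,0],[0,0,0]]]'; python3 -c "
from h import *
where()"
```

```text
t: 19.22
tool_pos: [0.5232, 0.1917, 0.1725]
orientation: [-1.845, -1.691, -0.764]
force: [-3.6, -2.2, 5.6]
opening: 0.064
t 19.22 tcp [0.5232 0.1917 0.1725] gp [0.5333 0.3096 0.0543] z [ 0.06   0.705 -0.706] y [ 0.996 -0.087 -0.002] q [ 0.01  0.26  1.92  0.92  1.09 -0.4 ] F [-3.6 -2.2  5.6] op 0.0640
```

The beaker has touched down (force z rose about 7 N, gp z = 0.054). I'll release it in two stages.

```bash
python3 -m creep '[[[0,0,0],[0,0,0]],[[0,0,0],[0,0,0]],[[0,0,0],[0,0,0]],[[0,0,0],[0,0,0]]]' 73 10
python3 -m creep '[[[0,0,0],[0,0,0]],[[0,0,0],[0,0,0]],[[0,0,0],[0,0,0]],[[0,0,0],[0,0,0]],[[0,0,0],[0,0,0]],[[0,0,0],[0,0,0]]]' 100
python3 - <<'E'
from h import *
where()
w=read_camera("wrist");cv2.imwrite("pics/w14.png",w["img"][:,:,::-1])
E
```

```text
t: 19.55
tool_pos: [0.5231, 0.1916, 0.1717]
orientation: [-1.847, -1.691, -0.763]
force: [-0.4, 1.2, 0.4]
opening: 0.0678
t: 20.05
tool_pos: [0.523, 0.1916, 0.1717]
orientation: [-1.846, -1.691, -0.763]
force: [-0.6, -0.6, 0.2]
opening: 0.093
t 20.05 tcp [0.523  0.1916 0.1717] gp [0.5331 0.3095 0.0534] z [ 0.06   0.705 -0.707] y [ 0.996 -0.087 -0.002] q [ 0.01  0.26  1.92  0.92  1.09 -0.4 ] F [-0.6 -0.6  0.2] op 0.0930
```

View pics/w14.png

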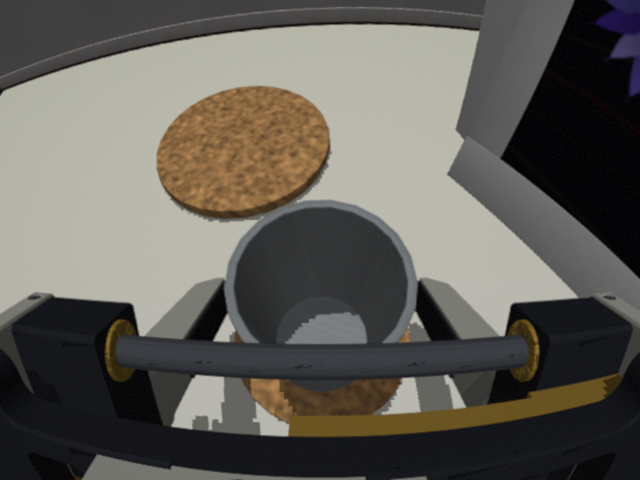

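The fingers are clear on both sides and the beaker stands upright on the mat. I'll back straight out along the tool axis.

```bash
python3 -m creep '[[[0,0,-0.6],[0,0,0]],[[0,0,-1.2],[0,0,0]],[[0,0,-1.8],[0,0,0]],[[0,0,-1.8],[0,0,0]],[[0,0,-2],[0,0,0]],[[0,0,-2],[0,0,0]],[[0,0,-2],[0,0,0]],[[0,0,-2],[0,0,0]],[[0,0,-2],[0,0,0]],[[0,0,-1.5],[0,0,0]],[[0,0,0],[0,0,0]],[[0,0,0],[0,0,0]]]'
python3 - <<'E'
from h import *
where()
for n in ("wrist","scene","top"):
    w=read_camera(n);np.savez(n[0]+"15.npz",**w);cv2.imwrite(f"pics/{n}15.png",w["img"][:,:,::-1])
s=dict(np.load("s15.npz"));w=dict(np.load("w15.npz"));t=dict(np.load("t15.npz"))
S=cv2.resize(s["img"][:,:,::-1][320:420,235:335],None,fx=5,fy=5,interpolation=3);W=w["img"][:,:,::-1].copy();T=cv2.resize(t["img"][:,:,::-1][230:300,195:265],None,fx=7,fy=7,interpolation=3)
for x,y,z,r,c in [(.5335,.308,.008,.05,(0,0,255)),(.5335,.308,.008,.0285,(0,255,0)),(.5335,.308,.093,.034,(0,255,0))]:
  g=ring(x,y,z,r)
  cv2.polylines(S,[((proj(s,g)-[235,320])*5+2).astype(int)],1,c);cv2.polylines(W,[proj(w,g,True).astype(int)],1,c);cv2.polylines(T,[((proj(t,g)-[195,230])*7+3).astype(int)],1,c)
cv2.imwrite("pics/s15c.png",S);cv2.imwrite("pics/w15o.png",W);cv2.imwrite("pics/t15c.png",T)
E
```

```text
t: 21.1
tool_pos: [0.5132, 0.0717, 0.2924]
orientation: [-1.848, -1.691, -0.765]
force: [-0.1, 0.4, 0.1]
opening: 0.0931
t 21.10 tcp [0.5132 0.0717 0.2924] gp [0.5237 0.1895 0.174 ] z [ 0.063  0.704 -0.707] y [ 0.996 -0.089  0.   ] q [-0.23  0.03  1.92  0.79  1.4  -0.36] F [-0.1  0.4  0.1] op 0.0931
```

View pics/scene15.png

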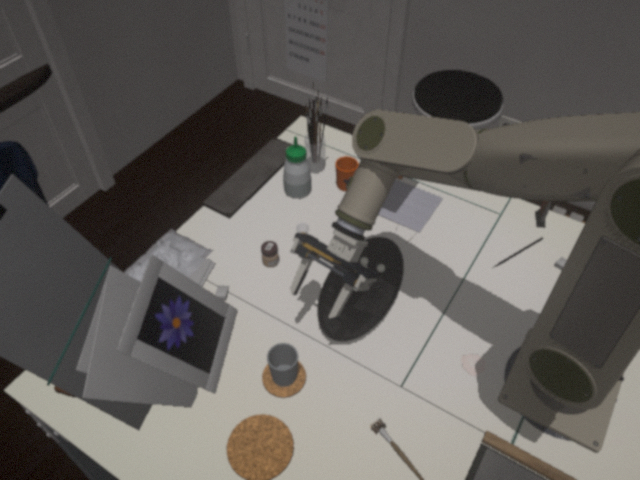

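View pics/s15c.png

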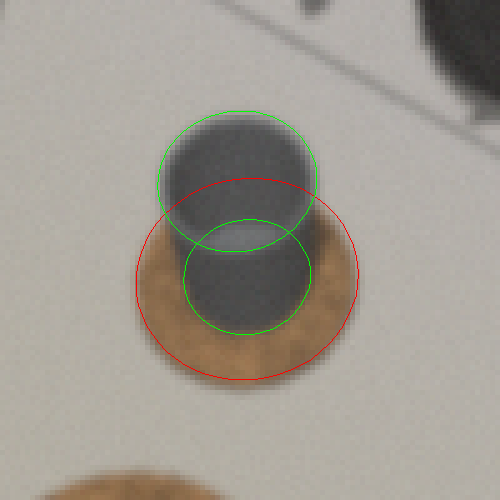

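View pics/w15o.png

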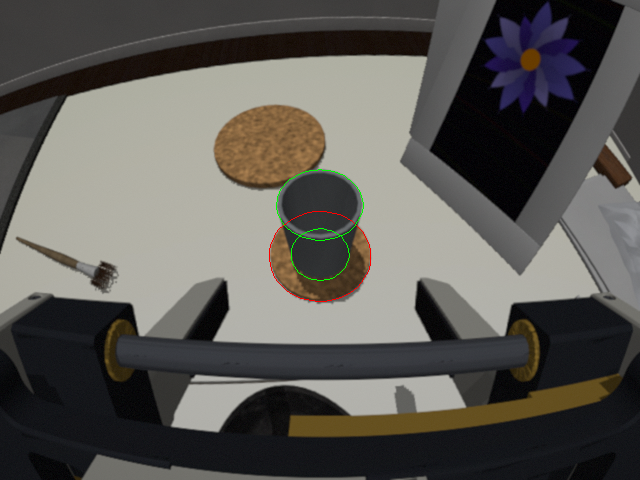

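View pics/t15c.png

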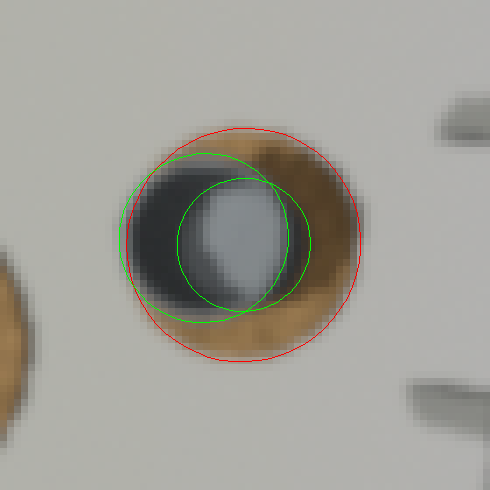

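Run:
```python
import cv2,numpy as np
a=cv2.imread("pics/top15.png");b=cv2.imread("pics/top0.png")
A=cv2.resize(a[160:320,260:510],None,fx=3,fy=3);cv2.imwrite("pics/t15d.png",A)
s=cv2.imread("pics/scene15.png");cv2.imwrite("pics/s15d.png",cv2.resize(s[220:350,240:420],None,fx=4,fy=4))
```

```text
(no output)
```

View pics/t15d.png

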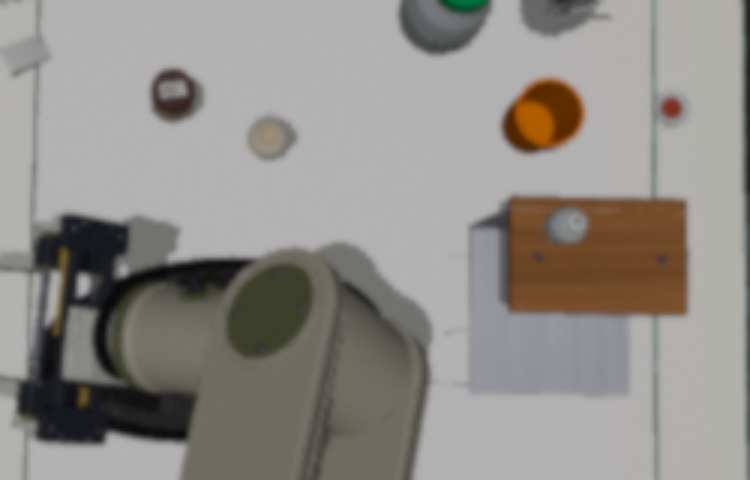

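View pics/s15d.png

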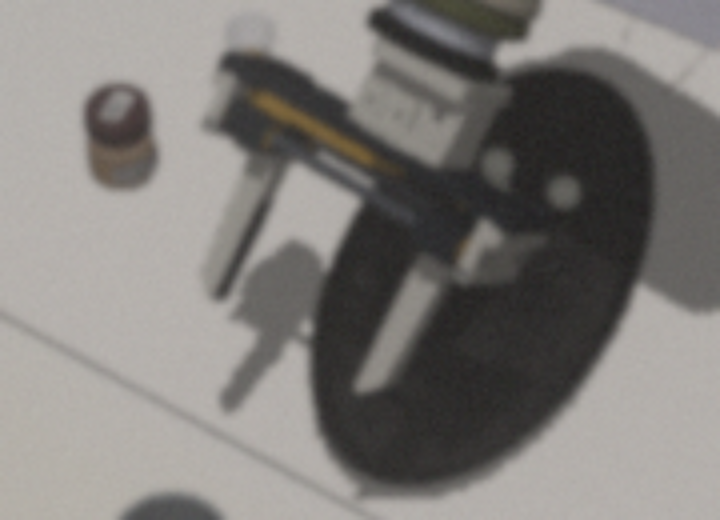

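Two balls are in view and the third is probably behind the gripper. I'll raise the arm a little to count them.

```bash
python3 -m creep '[[[1,0,-1],[0,0,0]],[[1.5,0,-1.5],[0,0,0]],[[1.5,0,-1.5],[0,0,0]],[[1.5,0,-1.5],[0,0,0]],[[1.5,0,-1.5],[0,0,0]],[[1,0,-1],[0,0,0]],[[0,0,0],[0,0,0]],[[0,0,0],[0,0,0]]]'
python3 - <<'E'
from h import *
where()
s=read_camera("scene")["img"][:,:,::-1];cv2.imwrite("pics/s16.png",cv2.resize(s[210:410,240:440],None,fx=3,fy=3))
E
```

```text
t: 21.92
tool_pos: [0.5132, 0.0727, 0.4048]
orientation: [-1.846, -1.692, -0.764]
force: [-0.2, 0.7, -0.3]
opening: 0.0931
t 21.92 tcp [0.5132 0.0727 0.4048] gp [0.5233 0.1906 0.2865] z [ 0.061  0.704 -0.707] y [ 0.996 -0.087 -0.001] q [-0.22 -0.09  1.82  0.78  1.56 -0.21] F [-0.2  0.7 -0.3] op 0.0931
```

View pics/s16.png

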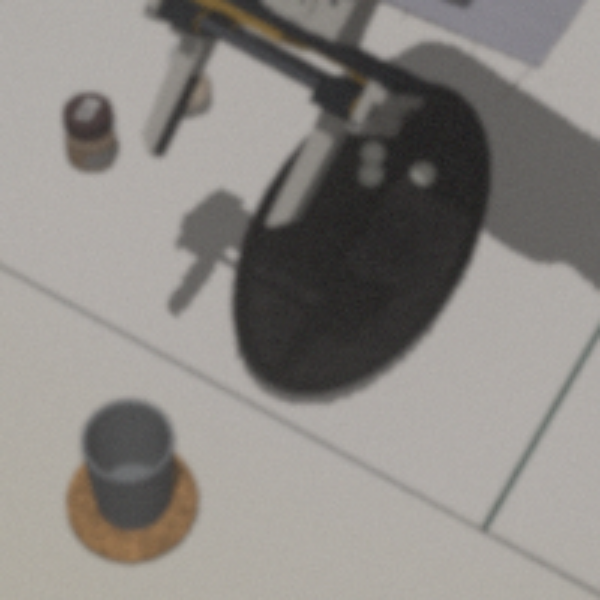

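All three balls are in the tray, at (373,150), (371,175) and (423,174), and the beaker stands upright on the mat at (130,470).

```bash
python3 -c "
from plant import *
print(close_job())"
```

```text
the job is handed in; nothing more can be done
None
```

I took the beaker out from under the shelf, tipped all three balls into the black tray, and set it down upright and empty on the 100 mm cork mat. I handed the job in at about 22 s, well under the 51 s limit.

- **Pour:** I gripped the beaker from the front at 45° and tipped it over the tray to about 98°. The last picture shows all three balls lying still in the tray, and the fingers stayed clear of them.
- **Placing:** I lowered it in sub-millimetre steps until the force showed contact (about 7 N), then released in two stages. The wrist and scene views show it upright and within about 3 mm of the mat centre.
- **Bystanders:** The shelf, dropper bottle, glaze jar and flask looked unmoved in the top view taken before hand-in. I judged that by eye and did not measure it. The orange look-alike was left alone, and I saw no sign of contact with the shelf in the force readings.
- **Disagreements:** The first beaker position I read from the fixed cameras was up to about 10 mm off, so I used the wrist view, which also matched the scene view. While the beaker was held above the mat, the top and scene cameras differed by about 5 mm in y.

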